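# Load the sharpening till and hold the chest lid open

## Robot

A 6-joint arm with a two-finger parallel gripper is mounted at the origin on the work surface. World frame = base frame: x ahead of the robot, y to its left, z up, the work surface at z = 0. Lengths are in m, angles in degrees, forces in N, time in s.
With the tool pointing down it reaches from about 0.25 to 0.725 m from the base axis. Payload 9.7 kg.
Tool frame: the origin (TCP) lies at the very end of the fingers, on their centre line; the grasp point (between the pads) lies 19 mm behind it; z points along the fingers, y is the direction in which the jaws open and shut (so a half turn about z gives the same grasp; the last joint's range is limited). The gripper opens to 85 mm and grips with 20 to 120 N. Pads are 22 mm wide; open, the fingers measure 114 mm over their backs; the gripper's body (76 mm by 85 mm) begins 54 mm behind the grasp point. The pads swing forward as they close: fully open they stand 13 mm farther back than shut.
Start: joints at [-73.568, 4.979, 10.078, 95.1, 0, 90], TCP at [0.156, -0.528, 0.194] pointing down, gripper open.
Joint ranges: [-179.16, 179.16], [-48.56, 103.87], [-65.8, 70.77], [-126.05, 130.52], [-82.76, 87.17], [-180, 180]. Speed limits (degrees/s): [127.2, 127.2, 147.25, 180, 180, 180].

## Interface

Orientations are given as [roll, pitch, yaw] about the fixed x, y, z axes, in that order (R = Rz(yaw) Ry(pitch) Rx(roll)).
In Python, from workcell import bot gives the robot as it stands. The module is installed in compiled form; this text tells all that it offers.
- The arm moves only by the tool step_arm, never from a script. Its arguments are lists of equal length, an entry for each row: "dr": the turn, a rotation vector about the tool's x, y, z in rad, a list of three; "xyz": the shift along the tool's x, y, z in units of 40 mm (1.0 is 40 mm), a list of three; "gripper": the opening, from 0 (shut) to 1 (fully open). In form: {"dr": [[wx, wy, wz], ...], "xyz": [[x, y, z], ...], "gripper": [gripper, ...]}. A call has exactly 8 rows; each row is the pose to reach, as a shift and turn from the pose commanded when the call began, along the tool's axes at that moment; what a row does not reach only later rows make up. A row lasts 1/10 s, in which the tool goes at most 50 mm and 8.59 degrees, less where a joint would pass 70% of its speed; a pose out of reach is approached as far as the arm can. A call with a gripper value outside its range is refused whole. The fingers move at their own pace and stop on an object; "squeeze" is the grip in N (left out, the last holds). Time passes only in rows, so rows that repeat a pose let the fingers close, or fill a call up. It gives the time, the measured TCP pose, the force and the opening at its end, in the units of the state.
- bot.get_obs(): the state, without advancing time (a new reading comes with each control period).
- bot.camera(name): name is "side" or "top"; returns a dict with "image" (480x640x3 uint8, red, green, blue), "camera_matrix" (3x3 intrinsics, pixels), "R" (3x3) and "t" (3): a world point X has camera coordinates R X + t. Camera axes: x right, y down, z forward; pixel columns grow to the right and rows downward; lengths in m; the calibration is good to about 2 mm. A picture is of the moment at which its call begins. There is no depth.
- bot.job_done(): hands the job in, once; it reports no verdict.
Trained networks look in a picture, given as the dict that the camera call returned (one of the last four; its "shot" number tells which), for a name from the list of things; names that differ only in an ending like _2 or _b are one class to them, and where a whole thing is asked for, a point or a joint stands for the part that bears it (a point fixed in the world has none). Each returns a list of dicts, best first, with "p" (0 to 1); they miss things now and then, are a little off and sometimes report something else, mostly with a low value. They report only what shows in the picture. A call takes as long as a camera call. They do not tell look-alikes from the thing itself.
- bot.regions_of(picture, thing): "region" (480x640 bool, what is visible of it) and "box" ([centre column, centre row, width, height] in pixels, round what is visible of it).
The state is a dict: "time": time; "q": joint angles; "qd": joint speeds; "joint_efforts": joint torques, N m; "ee_pos": TCP position; "tcp_rot": TCP orientation; "wrist_force": force on the tool from outside, world axes, zero at the start; "torque": the same for the moment, N m; "opening": finger opening in m.
Only numpy, scipy, OpenCV 4.12 (cv2) and the standard library are available. Lean on these libraries where they do the work, as an engineer would, in place of code of your own. Each camera call takes 0.05 s, during which the arm holds its last target.

## Task

Pack away the sharpening stones: set the loose round stone and the loose oblong stone into their matching nests in the wooden till, placing them rather than dropping them. Then, with the till loaded, raise the lid of the chest and hold it open at 60 degrees from shut so that I can lower the till in with both hands; the lid has no stay and falls shut by itself, so finish while still holding it there. Leave the till and everything else on the bench where it is.

Things in the scene. Friction and masses are not known exactly. Their poses are not given: they have to be found in the camera images.
- round_stone_mid (a point): Grey sharpening stone, a round puck 60 mm across and 30 mm thick, 0.19 kg, lying flat on the bench to the robot's left. The point is its centre, 15 mm above its underside; z is up.
- oblong_stone_mid (a point): Grey sharpening stone, an oblong block 36 mm (its x) x 100 mm (its y) x 28 mm tall (z), 0.22 kg, lying flat on the bench to the robot's left; either stone may be the nearer one. The point is its centre, 14 mm above its underside.
- till: Loose wooden till (tray), 200 (its x) x 180 (its y) x 24 mm tall, 0.9 kg; origin: centre of its underside. Three flat nests 12 mm deep, 4 mm wider overall than their stones, 2 mm chamfer: round and oblong ones empty; the square one, at (-40, 50) mm, already holds a square stone 44 x 44 mm standing 14 mm proud. Two brass knobs, 14 mm across, 14 mm high, on top at (12, +-79) mm.
- nest_round (a point): Centre of the floor of the till's round nest, at (-40, -45, 12) mm in the till's frame; 64 mm across; seated, the stone stands 18 mm proud of the till. Axes as the till's.
- nest_oblong (a point): Centre of the floor of the till's oblong nest, at (58, 0, 12) mm in the till's frame; 40 mm along the till's x and 104 mm along its y; seated, the stone stands 16 mm proud of the till. Axes as the till's.
- chest: Pale wooden sharpening chest fixed on the bench on the robot's right, 235 mm deep (its x, pointing away from the robot at zero yaw) x 320 mm wide (its y) x 100 mm tall without the lid. Origin: centre of the underside. Its lid is 242 mm deep x 334 mm wide x 16 mm thick, weighs 0.5 to 0.9 kg, lies on the walls at 100 mm, and is hinged along the far top edge.
- chest_hinge (a point): Middle of the lid's hinge line, at the chest's far top edge, 117.5 mm along +x from the chest's origin and 100 mm above its underside. The hinge line runs along this frame's y; axes as the chest's.
- lid_handle (a point): Middle of the straight steel handle bar on the lid's top: a round bar 12 mm thick, 120 mm long between its two posts, parallel to the hinge line. The bar's centre line stands 40 mm above the lid's top face. Axes are the lid's, as the chest's when the lid is shut; in the lid's frame the point lies 185 mm in front of the hinge line (-x) and 56 mm above it (+z).
- lid (a joint): Angle of the chest's lid in rad: 0 shut, growing as its front edge (the robot's side) rises; the lid turns about +y of the chest. 60 degrees is 1.047; end stop at 1.75. The hinge is almost free: let go below about 1.4, the lid falls shut.
- wax_tin: Closed round metal tin of wax, 72 mm across, 40 mm tall, near the stones on the robot's left; origin: centre of its underside. Bystander, to be left alone.
- offcut: Offcut of pale wood, 42 x 70 x 26 mm, on the near left; origin: centre of its underside. Bystander, to be left alone.
- bench_brush: Wooden bench brush 210 mm long lying on the left, beside the stones; origin: middle of its length, on the bench. Bystander, to be left alone.
- gouge: Carving gouge 245 mm long lying on the right, between the chest and the bench grinder; origin: at its ferrule, near the middle of its length, on the bench. Bystander, to be left alone.
- mallet: Small round carver's mallet standing on its head on the far side, 70 mm across, 165 mm tall; origin: centre of its underside. Bystander, to be left alone.
- owl: Small carved wooden owl standing on the far side, 120 mm tall; origin: centre of its underside. Bystander, to be left alone.
- mug: White mug on the far side, 78 mm across, 90 mm tall; origin: centre of its underside. Bystander, to be left alone.
Not all that is in view belongs to the job. Leave any red look-alike of the part that bears round_stone_mid alone. What is shaped like the part that bears oblong_stone_mid but green is not meant.

How it is judged:
By the outcome, as a careful person would: the job done as asked, in the order asked, and still so for the second after the job is handed in, while the arm keeps its last pose, push and grip.
It also fails if it takes over 54 s, if anything falls off the work surface, if the arm or the gripper's body presses on something with over 40 N, if the wrist force passes 120 N, or if a joint passes its speed limit or range.

## Working session

There is one attempt and no reset: what is moved stays moved. The work goes in short steps, Python scripts to look and compute and a tool call to move; the robot and the scene stay as the last step left them, time stands still between calls to the robot, and variables do not carry over. Pictures are saved under pics/ and viewed, and the job is handed in when it is done.

Besides the shell and the picture viewer there is one more tool, called after "Request:" as name(argument=value, ...) on one line, values as JSON. step_arm: Moves the arm, as the interface text tells. Its arguments: {"type":"object","properties":{"dr":{"type":"array"},"xyz":{"type":"array"},"gripper":{"type":"array"},"squeeze":{"type":"number"}},"required":["dr","xyz","gripper"]}

```bash
ls; mkdir -p pics; python3 - <<'E'
from workcell import bot
import cv2, pickle
o=bot.get_obs(); print({k:v for k,v in o.items()})
for n in ("side","top"):
    p=bot.camera(n); cv2.imwrite(f"pics/{n}0.png",p["image"][:,:,::-1]); pickle.dump(p,open(f"{n}0.pkl","wb"))
    print(n,p["camera_matrix"],p["R"],p["t"],p["shot"])
    for th in ["round_stone_mid","oblong_stone_mid","till","chest","lid_handle","lid","wax_tin","offcut","bench_brush","gouge"]:
        for r in bot.regions_of(p,th): print(n,th,round(r["p"],2),[round(float(x)) for x in r["box"]])
E
```

```text
pics
{'time': 0.0, 'q': array([-7.35686395e+01,  5.01034778e+00,  1.00350449e+01,  9.50998089e+01,
        8.72674380e-04,  8.99999378e+01]), 'qd': array([-0.08234602,  0.04792814, -0.03703462,  0.01276382, -0.01570581,
        0.01692707]), 'joint_efforts': array([ 4.96160374e-04, -5.20382094e+01,  4.64809477e+01,  1.59592624e-02,
        1.65229985e-04,  1.29553788e-05]), 'ee_pos': array([ 0.15550274, -0.5272699 ,  0.19319561]), 'tcp_rot': array([-1.79924888e+02, -8.72755114e-04,  1.64314215e+01]), 'wrist_force': array([-0.03116725, -0.62350809,  0.58335096]), 'torque': array([ 0.01753488,  0.01624719, -0.00340739]), 'opening': 0.08557243881070632}
side [[620.47628853   0.         319.4051372 ]
 [  0.         620.47628853 241.16882155]
 [  0.           0.           1.        ]] [[ 0.74523587 -0.66646007  0.02131843]
 [-0.43941555 -0.51489955 -0.7360655 ]
 [ 0.50153511  0.53917477 -0.67657453]] [-0.39719829  0.34383646  1.73931978] 1
side round_stone_mid 0.29 [358, 215, 22, 34]
side oblong_stone_mid 0.69 [246, 277, 18, 22]
side oblong_stone_mid 0.47 [259, 205, 21, 20]
side oblong_st
[... 643 characters left out ...]
471463e-02 -1.59209761e-01]
 [ 1.59214233e-01  8.87895321e-04 -9.87243658e-01]] [-0.00574316  0.55070707  1.19426181] 2
top round_stone_mid 0.95 [162, 329, 26, 23]
top round_stone_mid 0.59 [161, 284, 29, 22]
top round_stone_mid 0.36 [205, 168, 34, 35]
top oblong_stone_mid 0.88 [257, 320, 33, 39]
top oblong_stone_mid 0.79 [173, 228, 38, 16]
top till 0.89 [249, 232, 69, 82]
top chest 0.63 [400, 240, 139, 111]
top lid_handle 0.69 [399, 242, 138, 105]
top lid_handle 0.5 [250, 233, 70, 78]
top lid 0.83 [399, 240, 138, 106]
top lid 0.41 [507, 314, 14, 93]
top wax_tin 0.88 [117, 280, 32, 28]
top offcut 0.69 [213, 321, 34, 22]
top bench_brush 0.95 [130, 215, 28, 80]
top gouge 0.64 [506, 315, 17, 95]
```

View pics/side0.png

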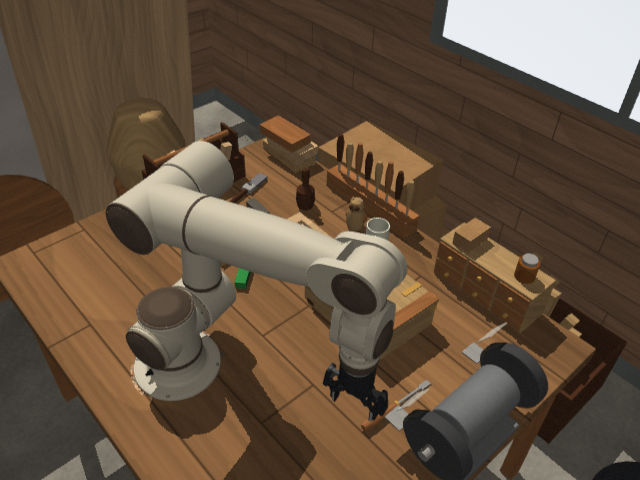

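View pics/top0.png

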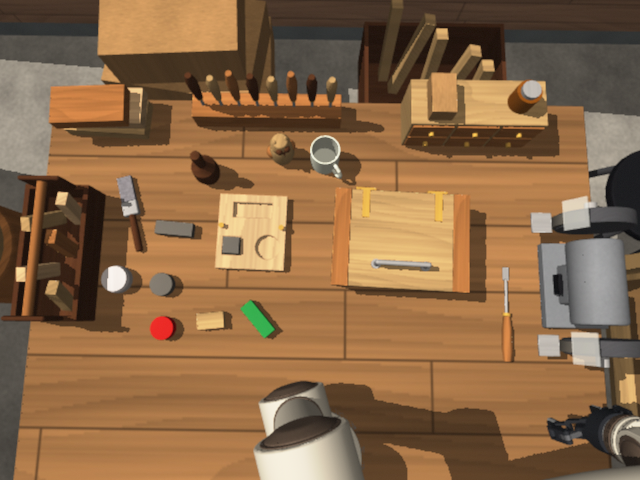

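```bash
python3 - <<'E'
import pickle,cv2
t=pickle.load(open("top0.pkl","rb"))["image"][:,:,::-1]
s=pickle.load(open("side0.pkl","rb"))["image"][:,:,::-1]
cv2.imwrite("pics/crop_top0.png",cv2.resize(t[160:360,90:310],None,fx=3.6,fy=3,interpolation=cv2.INTER_CUBIC)[:600])
cv2.imwrite("pics/crop_side0.png",cv2.resize(s[150:300,190:390],None,fx=4,fy=4,interpolation=cv2.INTER_CUBIC))
cv2.imwrite("pics/crop_chest0.png",cv2.resize(t[170:370,310:540],None,fx=3,fy=3,interpolation=cv2.INTER_CUBIC))
E
```

```text
(no output)
```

View pics/crop_top0.png

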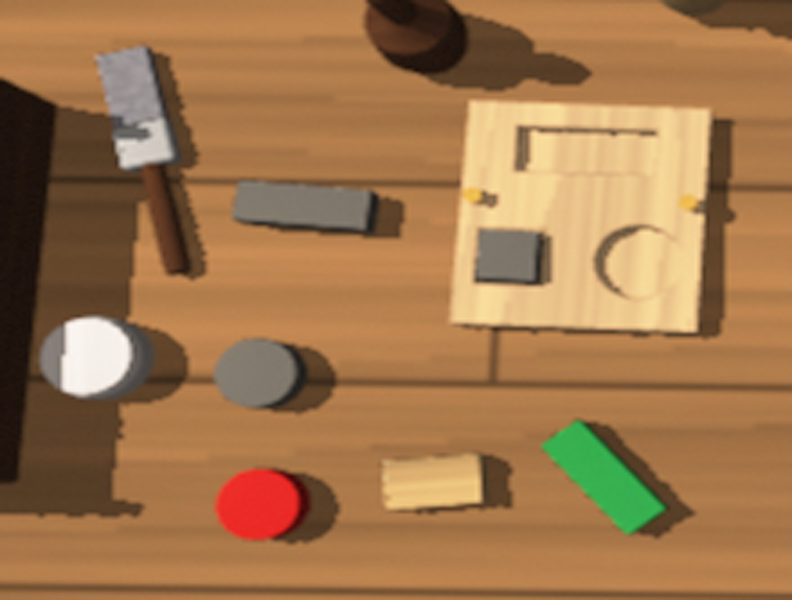

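View pics/crop_chest0.png

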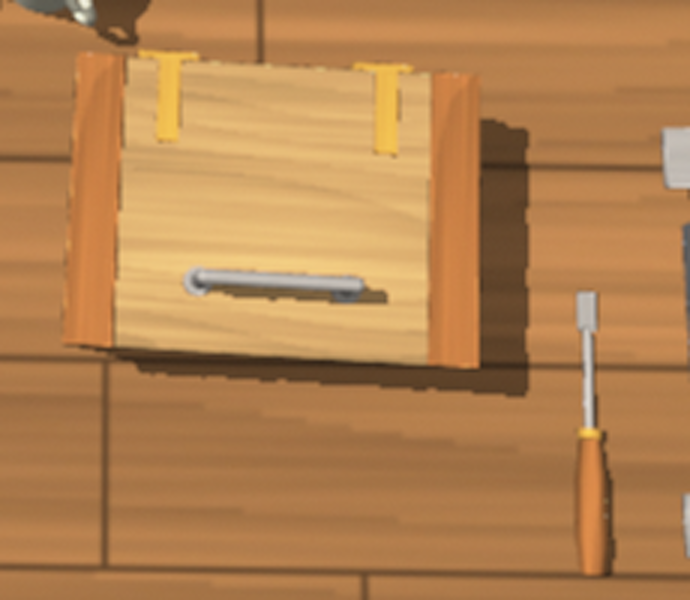

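The top view shows two pairs of look-alikes. The pucks are grey at (161,284) and red at (163,328); the grey one is meant. The blocks are grey at (173,228) and green at (258,319); the grey one is meant. The enlarged crop confirms both choices. The till is at (250,232), with its oblong nest on the far side, round nest near right, and square stone near left. The chest is at (400,240). Next I'll fit the poses.

```bash
cat > fit.py <<'E'
import numpy as np, cv2
from scipy.optimize import minimize
def proj(p,X):
    c=(p["R"]@np.asarray(X,float).T).T+p["t"]; u=(p["camera_matrix"]@c.T).T
    return u[:,:2]/u[:,2:]
def backproj(p,uv,z):
    d=np.linalg.inv(p["camera_matrix"])@np.array([uv[0],uv[1],1.]); d=p["R"].T@d; c=-p["R"].T@p["t"]
    return c+d*(z-c[2])/d[2]
def box(dx,dy,z0,z1): return np.array([[sx*dx/2,sy*dy/2,z] for sx in(-1,1) for sy in(-1,1) for z in(z0,z1)])
def cyl(r,z0,z1):
    a=np.linspace(0,2*np.pi,48,endpoint=False); return np.array([[r*np.cos(t),r*np.sin(t),z] for z in(z0,z1) for t in a])
def place(pts,x,y,yaw):
    c,s=np.cos(yaw),np.sin(yaw); q=pts.copy(); q[:,0]=c*pts[:,0]-s*pts[:,1]+x; q[:,1]=s*pts[:,0]+c*pts[:,1]+y; return q
S=8
def sil(p,pts,roi):
    x0,y0,x1,y1=roi; h=cv2.convexHull(((proj(p,pts)-[x0,y0]+.5)*S*16).astype(np.int32)) # pixel centre at integer
    m=np.zeros(((y1-y0)*S,(x1-x0)*S),np.uint8); cv2.fillConvexPoly(m,h,255,shift=4)
    return cv2.resize(m,(x1-x0,y1-y0),interpolation=cv2.INTER_AREA)/255.
def fit(p,alpha,pts,roi,x0,yawfree=True):
    a=alpha[roi[1]:roi[3],roi[0]:roi[2]]
    def f(v): 
        return np.abs(sil(p,place(pts,v[0]/1e3,v[1]/1e3,np.radians(v[2]) if yawfree else 0),roi)-a).sum()
    n=3 if yawfree else 2
    v0=np.array(x0[:n],float); sim=np.vstack([v0]+[v0+8*np.eye(n)[i] for i in range(n)])
    r=minimize(f,v0,method="Nelder-Mead",options=dict(initial_simplex=sim,xatol=.05,fatol=.01,maxiter=600))
    sim=np.vstack([r.x]+[r.x-3*np.eye(n)[i] for i in range(n)])
    r=minimize(f,r.x,method="Nelder-Mead",options=dict(initial_simplex=sim,xatol=.05,fatol=.01,maxiter=600))
    return r.x,r.fun,a.sum()
E
python3 - <<'E'
import pickle,cv2,numpy as np
from fit import *
for n in("side","top"):
    p=pickle.load(open(n+"0.pkl","rb")); print(n,-p["R"].T@p["t"])
p=pickle.load(open("top0.pkl","rb")); im=p["image"]; hsv=cv2.cvtColor(im,cv2.COLOR_RGB2HSV)
for uv in [(161,284),(173,228),(195,230),(200,250),(175,290),(222,260),(120,215),(270,262),(225,262),(400,230),(345,230)]: print(uv,im[uv[1],uv[0]],hsv[uv[1],uv[0]])
for nm,uv,z in [("round",(161,284),.03),("obl",(173,228),.028),("till",(251,232),.024),("chest",(400,240),.116),("handle",(402,265),.156),("red",(163,328),.03),("wax",(116,280),.04),("offcut",(210,321),.026),("green",(258,319),.028),("mug",(325,155),.09),("mallet",(202,160),.165)]: print(nm,backproj(p,uv,z).round(3))
E
```

```text
side [-0.42523645 -1.02547289  1.43833327]
top [0.35356271 0.00137353 1.26671388]
(161, 284) [130 122 110] [ 18  39 130]
(173, 228) [129 120 107] [ 18  43 129]
(195, 230) [80 59 39] [ 15 131  80]
(200, 250) [196 137  83] [ 14 147 196]
(175, 290) [94 66 41] [ 14 144  94]
(222, 260) [244 212 150] [ 20  98 244]
(120, 215) [89 63 39] [ 14 143  89]
(270, 262) [246 218 153] [ 21  96 246]
(225, 262) [248 220 156] [ 21  95 248]
(400, 230) [209 165 105] [ 17 127 209]
(345, 230) [200 127  68] [ 13 168 200]
round [0.426 0.402 0.03 ]
obl [0.575 0.381 0.028]
till [0.568 0.175 0.024]
chest [ 0.537 -0.204  0.116]
handle [ 0.472 -0.2    0.156]
red [0.314 0.39  0.03 ]
wax [0.434 0.516 0.04 ]
offcut [0.334 0.272 0.026]
green [0.34  0.148 0.028]
mug [ 0.761 -0.018  0.09 ]
mallet [0.718 0.28  0.165]
```

```bash
cat > m1.py <<'E'
import pickle,cv2,numpy as np,sys
from fit import *
def ramp(x,lo,hi): return np.clip((x-lo)/(hi-lo),0,1)
def greyalpha(im):
    h=cv2.cvtColor(im,cv2.COLOR_RGB2HSV).astype(float); return ramp(h[...,1],120,60)
def keep(a,uv):
    n,l=cv2.connectedComponents((a>.3).astype(np.uint8)); L=l[uv[1],uv[0]]
    m=cv2.dilate((l==L).astype(np.uint8),np.ones((3,3))); return a*m
def tillalpha(im):
    f=im.astype(float); a=ramp(f[...,2],105,135)  # blue channel: till ~150, bench ~83
    return a
if __name__=="__main__":
    p=pickle.load(open("top0.pkl","rb")); im=p["image"]; g=greyalpha(im)
    a=keep(g,(161,284)); print("round",fit(p,a,cyl(.03,0,.03),(135,260,190,310),[426,402],False))
    a=keep(g,(173,228)); print("obl",fit(p,a,box(.036,.1,0,.028),(145,205,210,250),[575,381,0]))
    a=keep(g,(231,245)); print("sq",fit(p,a,box(.044,.044,.024,.038),(215,230,250,262),[528,225,0]))
    t=tillalpha(im)[185:285,205:300]; m=(t>.5).astype(np.uint8)
    cs,_=cv2.findContours(m,cv2.RETR_EXTERNAL,cv2.CHAIN_APPROX_NONE); c=max(cs,key=cv2.contourArea); 
    f=np.zeros_like(m); cv2.drawContours(f,[c],-1,1,-1); A=np.zeros(im.shape[:2]); inner=cv2.erode(f,np.ones((3,3)))
    A[185:285,205:300]=np.where(inner>0,1,t*cv2.dilate(f,np.ones((3,3))))
    cv2.imwrite("pics/tillmask.png",cv2.resize((A[185:285,205:300]*255).astype(np.uint8),None,fx=4,fy=4))
    print("till top",fit(p,A,box(.2,.18,.024,.024),(205,185,300,285),[568,175,0]))
    print("till full",fit(p,A,box(.2,.18,0,.024),(205,185,300,285),[568,175,0]))
E
python3 m1.py
```

```text
round (array([427.4859333 , 404.67659795]), np.float64(42.382352941176464), np.float64(458.7))
obl (array([576.15682859, 382.25960572,  -6.30548085]), np.float64(50.706862745098036), np.float64(550.35))
sq (array([ 5.31239204e+02,  2.25739910e+02, -4.22268322e-01]), np.float64(58.15882352941176), np.float64(361.23333333333335))
till top (array([570.6029806 , 175.64190429,  -1.60834268]), np.float64(176.17450980392158), np.float64(4879.3))
till full (array([572.55136542, 175.60341723,  -1.46767585]), np.float64(275.97450980392153), np.float64(4879.3))
```

```bash
python3 - <<'E'
import pickle,cv2,numpy as np
from fit import *
p=pickle.load(open("top0.pkl","rb")); im=p["image"]
g=im[255:275,365:440].astype(int); hs=cv2.cvtColor(im,cv2.COLOR_RGB2HSV)[255:275,365:440,1]
ys,xs=np.nonzero(hs<70); print(len(xs),xs.min()+365,xs.max()+365, np.polyfit(xs+365,ys+255,1), xs.mean()+365,ys.mean()+255)
l,r=(374,264),(430,266)
ys2,xs2=ys+255,xs+365
k=np.polyfit(xs2,ys2,1)
for x in (xs2.min(),xs2.mean(),xs2.max()): print(backproj(p,(x,np.polyval(k,x)),.16).round(4))
# lid corners
for uv in [(336,187),(470,193),(331,286),(470,292)]: print(uv,backproj(p,uv,.116).round(4))
E
```

```text
352 371 430 [5.34480046e-02 2.42290117e+02] 400.6590909090909 263.70454545454544
[ 0.4769 -0.1272  0.16  ]
[ 0.4742 -0.1965  0.16  ]
[ 0.4716 -0.265   0.16  ]
(336, 187) [ 0.6688 -0.0456  0.116 ]
(470, 193) [ 0.6585 -0.3795  0.116 ]
(331, 286) [ 0.4225 -0.0356  0.116 ]
(470, 292) [ 0.413  -0.3705  0.116 ]
```

View pics/tillmask.png

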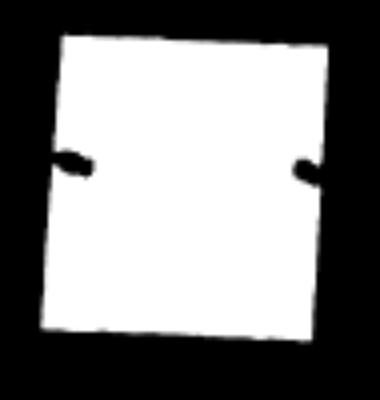

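```bash
cat > plan.py <<'E'
import numpy as np, sys
from scipy.spatial.transform import Rotation as Ro
from workcell import bot
# state of commanded pose kept approx as measured; usage: plan.py x y z roll pitch yaw   -> shift in units, dr in rad
def plan(x,y,z,r=180,p=0,w=88.4,frm=None):
    o=bot.get_obs(); P=o["ee_pos"]; R=Ro.from_euler("xyz",o["tcp_rot"],degrees=True)
    if frm is not None: P=np.array(frm[:3]); R=Ro.from_euler("xyz",frm[3:],degrees=True)
    d=R.inv().apply(np.array([x,y,z])-P)/.04; T=Ro.from_euler("xyz",[r,p,w],degrees=True)
    return d.round(3).tolist(),(R.inv()*T).as_rotvec().round(4).tolist(),o
if __name__=="__main__":
    d,v,o=plan(*map(float,sys.argv[1:])); print("xyz",d,"dr",v)
    print("t",o["time"],"pos",o["ee_pos"].round(4),"rot",o["tcp_rot"].round(2),"F",o["wrist_force"].round(1),"open",round(o["opening"],4),"q",o["q"].round(1))
E
python3 plan.py .40 -.05 .26 180 0 84; python3 plan.py .427 .404 .15 180 0 88.4
```

```text
xyz [9.238, -9.722, -1.653] dr [-0.0001, -0.0, -1.1793]
t 1.1 pos [ 0.1556 -0.5275  0.1939] rot [-180.      0.     16.43] F [ 0.3 -0.1  0.1] open 0.0852 q [-73.6   5.   10.1  95.1  -0.   90. ]
xyz [13.096, -20.417, 1.098] dr [-0.0001, -0.0, -1.2561]
t 1.1 pos [ 0.1556 -0.5275  0.1939] rot [-180.      0.     16.43] F [ 0.3 -0.1  0.1] open 0.0852 q [-73.6   5.   10.1  95.1  -0.   90. ]
```

Request:
step_arm(dr=[[0, 0, -0.147], [0, 0, -0.295], [0, 0, -0.442], [0, 0, -0.59], [0, 0, -0.737], [0, 0, -0.884], [0, 0, -1.03], [0, 0, -1.18]], xyz=[[1, -1, -0.8], [2, -2, -1.6], [3, -3, -1.65], [4, -4, -1.65], [5, -5, -1.65], [6, -6, -1.65], [7, -7, -1.65], [8, -8, -1.65]], gripper=[1, 1, 1, 1, 1, 1, 1, 1])

```text
time: 1.9
ee_pos: [0.3405, -0.1868, 0.26]
tcp_rot: [179.9, 0.0, 84.4]
wrist_force: [1.5, -0.7, 0.1]
opening: 0.0853
```

```bash
python3 plan.py .427 .404 .15 180 0 88.4
```

```text
xyz [14.913, 0.696, 2.743] dr [0.001, 0.0005, -0.0705]
t 1.9 pos [ 0.3405 -0.1868  0.26  ] rot [1.7994e+02 2.0000e-02 8.4360e+01] F [ 1.5 -0.7  0.1] open 0.0853 q [-28.8 -14.7  -0.7 103.9   0.   66.9]
```

Request:
step_arm(dr=[[0, 0, -0.01], [0, 0, -0.02], [0, 0, -0.03], [0, 0, -0.04], [0, 0, -0.05], [0, 0, -0.06], [0, 0, -0.07], [0, 0, -0.07]], xyz=[[1.2, 0.06, 0], [2.4, 0.12, 0.1], [3.6, 0.18, 0.3], [4.8, 0.24, 0.5], [6, 0.3, 0.7], [7.2, 0.36, 0.9], [8.4, 0.4, 1.1], [9.6, 0.45, 1.3]], gripper=[1, 1, 1, 1, 1, 1, 1, 1])

```text
time: 2.7
ee_pos: [0.3976, 0.1936, 0.2076]
tcp_rot: [180.0, -0.0, 88.1]
wrist_force: [0.9, -0.4, -0.4]
opening: 0.085
```

```bash
python3 plan.py .427 .404 .12 180 0 88.4
```

```text
xyz [5.28, 0.558, 2.192] dr [0.0008, -0.0003, -0.0053]
t 2.7 pos [0.3976 0.1936 0.2076] rot [ 1.7995e+02 -2.0000e-02  8.8100e+01] F [ 0.9 -0.4 -0.4] open 0.085 q [ 26.   -9.4  -2.3  97.   -0.  117.9]
```

Request:
step_arm(dr=[[0, 0, -0.005], [0, 0, -0.005], [0, 0, -0.005], [0, 0, -0.005], [0, 0, -0.005], [0, 0, -0.005], [0, 0, -0.005], [0, 0, -0.005]], xyz=[[1.2, 0.15, 0.5], [2.4, 0.3, 1], [3.4, 0.4, 1.4], [4.2, 0.5, 1.7], [4.8, 0.55, 2], [5.15, 0.56, 2.15], [5.25, 0.56, 2.2], [5.28, 0.56, 2.2]], gripper=[1, 1, 1, 1, 1, 1, 1, 1])

```text
time: 3.5
ee_pos: [0.4274, 0.4014, 0.1198]
tcp_rot: [-180.0, 0.0, 88.3]
wrist_force: [-0.8, -1.1, 0.2]
opening: 0.0851
```

```bash
python3 - <<'E'
from workcell import bot
import cv2, pickle,numpy as np
for n in ("side","top"):
    p=bot.camera(n); cv2.imwrite(f"pics/{n}1.png",p["image"][:,:,::-1]); pickle.dump(p,open(f"{n}1.pkl","wb"))
a=pickle.load(open("side1.pkl","rb"))["image"][140:340,170:480,::-1]
cv2.imwrite("pics/side1c.png",cv2.resize(a,None,fx=2.5,fy=2.5,interpolation=cv2.INTER_CUBIC))
E
python3 plan.py .4275 .4047 .011 180 0 88.4
```

```text
xyz [0.088, -0.009, 2.74] dr [0.0007, -0.0006, -0.0017]
t 3.6 pos [0.4277 0.4011 0.1206] rot [ 1.7996e+02 -3.0000e-02  8.8300e+01] F [ 0.1 -1.  -0.2] open 0.0852 q [ 43.2   9.    6.4  87.3  -0.  134.9]
```

View pics/side1c.png

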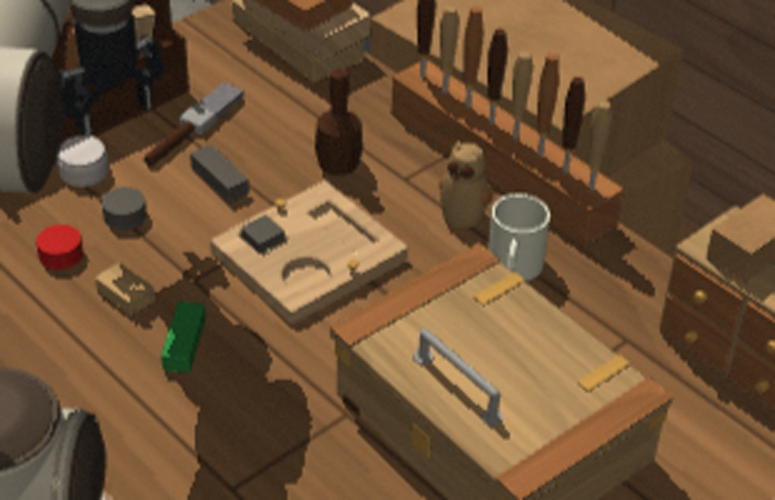

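View pics/top1.png

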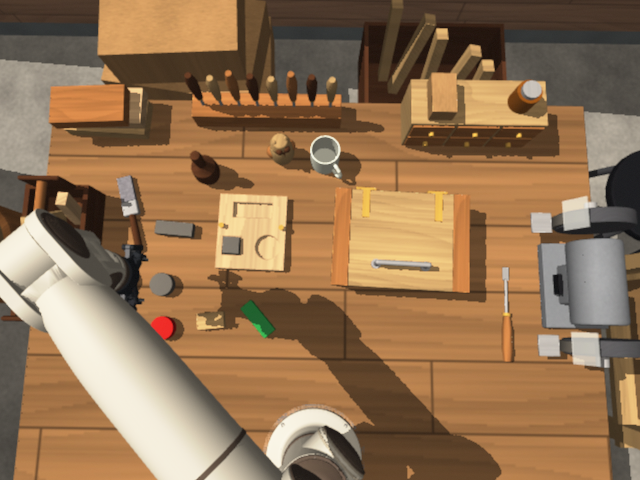

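```bash
python3 - <<'E'
import pickle,cv2,numpy as np
from fit import *
from m1 import *
p=pickle.load(open("side1.pkl","rb")); im=p["image"]
print(proj(p,[[.4275,.4047,.03],[.576,.382,.028],[.5706,.1756,.024],[.529,.1315,.012],[.477,-.2,.16]]).round(1))
hs=cv2.cvtColor(im,cv2.COLOR_RGB2HSV)
for uv in [(220,222),(220,230),(257,208),(275,233),(235,235),(270,250)]: print(uv,im[uv[1],uv[0]],hs[uv[1],uv[0]])
g=greyalpha(im)
cv2.imwrite("pics/galpha.png",cv2.resize((g[180:300,180:340]*255).astype(np.uint8),None,fx=4,fy=4))
for nm,uv,pts,roi,x0,yf in [("round",(220,222),cyl(.03,0,.03),(205,210,236,238),[427,404],False),("obl",(257,208),box(.036,.1,0,.028),(238,192,275,225),[576,382,-6]),("sq",(275,233),box(.044,.044,.024,.038),(260,220,290,245),[531,226,-1])]:
    a=keep(g,uv); print(nm,fit(p,a,pts,roi,x0,yf))
E
```

```text
[[219.1 219.7]
 [257.2 205.7]
 [293.3 236.8]
 [292.3 251.6]
 [352.8 283.2]]
(220, 222) [100  92  82] [ 17  46 100]
(220, 230) [43 42 37] [25 36 43]
(257, 208) [98 90 82] [15 42 98]
(275, 233) [97 90 79] [18 47 97]
(235, 235) [141 102  63] [ 15 141 141]
(270, 250) [146 119  85] [ 17 107 146]
round (array([427.56633201, 407.17213126]), np.float64(25.666666666666668), np.float64(244.6))Traceback (most recent call last):
  File "<stdin>", line 10, in <module>
ValueError: not enough values to unpack (expected 6, got 5)
```

View pics/galpha.png

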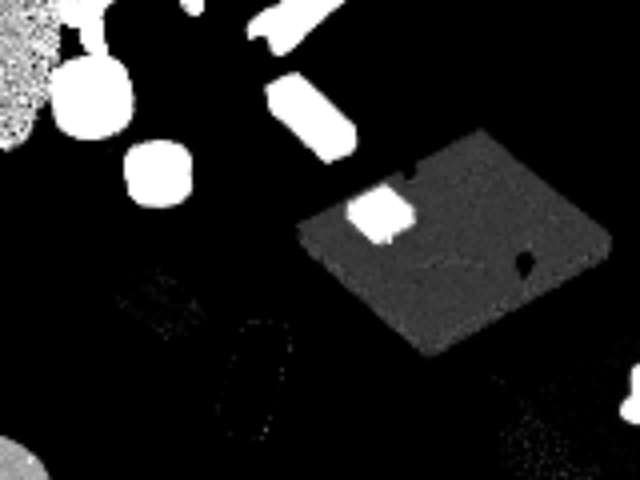

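```bash
python3 - <<'E'
import pickle,cv2,numpy as np
from fit import *
from m1 import *
p=pickle.load(open("side1.pkl","rb")); im=p["image"]
g=greyalpha(im)
for nm,uv,pts,roi,x0,yf in [("obl",(257,208),box(.036,.1,0,.028),(238,192,275,225),[576,382,-6],1),]:
    a=keep(g,uv); print(nm,fit(p,a,pts,roi,x0,yf))
a=keep(np.where(g>.6,g,0),(275,233)); print("sq",fit(p,a,box(.044,.044,.024,.038),(260,220,290,245),[531,226,-1]))
t=np.clip(g/.2,0,1); roi=(245,205,345,280)
n,l=cv2.connectedComponents((t>.5).astype(np.uint8)); m=(l==l[240,300]).astype(np.uint8)
cs,_=cv2.findContours(m,cv2.RETR_EXTERNAL,cv2.CHAIN_APPROX_NONE); f=np.zeros_like(m); cv2.drawContours(f,[max(cs,key=cv2.contourArea)],-1,1,-1)
print("till",fit(p,f.astype(float),box(.2,.18,0,.024),roi,[570,176,-1.6]))
# nest round rim dark crescent check in top
q=pickle.load(open("top1.pkl","rb"));
cv2.imwrite("pics/tc.png",cv2.resize(q["image"][185:285,205:300,::-1],None,fx=6,fy=6,interpolation=cv2.INTER_CUBIC))
E
```

```text
obl (array([575.51666412, 382.72149196,  -8.21265813]), np.float64(32.08725490196078), np.float64(285.04999999999995))
sq (array([529.57212791, 225.44544098,  -2.72942983]), np.float64(16.397058823529413), np.float64(160.65))
till (array([569.98601041, 175.92320262,  -1.56707725]), np.float64(86.94901960784313), np.float64(2453.0))
```

Request:
step_arm(dr=[[0, 0, 0], [0, 0, 0], [0, 0, 0], [0, 0, 0], [0, 0, 0], [0, 0, 0], [0, 0, 0], [0, 0, 0]], xyz=[[0.05, -0.01, 0.6], [0.1, -0.01, 1.2], [0.1, -0.01, 1.8], [0.1, -0.01, 2.2], [0.1, -0.01, 2.5], [0.1, -0.01, 2.68], [0.1, -0.01, 2.72], [0.1, -0.01, 2.72]], gripper=[1, 1, 1, 1, 1, 1, 1, 1])

```text
time: 4.4
ee_pos: [0.4275, 0.4058, 0.0115]
tcp_rot: [180.0, -0.0, 88.3]
wrist_force: [-0.3, -0.2, 0.1]
opening: 0.0854
```

Request:
step_arm(dr=[[0, 0, 0], [0, 0, 0], [0, 0, 0], [0, 0, 0], [0, 0, 0], [0, 0, 0], [0, 0, 0], [0, 0, 0]], xyz=[[0, 0, 0], [0, 0, 0], [0, 0, 0], [0, 0, 0], [0, 0, 0], [0, 0, 0], [0, 0, 0], [0, 0, 0]], gripper=[0.4, 0.4, 0.4, 0.4, 0.4, 0.4, 0.4, 0.4], squeeze=40)

```text
time: 5.2
ee_pos: [0.4271, 0.4057, 0.0108]
tcp_rot: [-180.0, 0.0, 88.3]
wrist_force: [0.6, -0.4, -0.3]
opening: 0.0343
```

```bash
python3 plan.py .527 .130 .10 180 0 88.4
```

```text
xyz [-6.818, 2.695, -2.229] dr [-0.0001, 0.0, -0.0011]
t 5.2 pos [0.4271 0.4057 0.0108] rot [-180.      0.     88.34] F [ 0.6 -0.4 -0.3] open 0.0343 q [ 43.5  10.7  -3.9  75.5   0.  135.2]
```

```bash
python3 - <<'E'
from workcell import bot
import cv2, pickle,numpy as np
for n in ("side","top"):
    p=bot.camera(n); pickle.dump(p,open(f"{n}2.pkl","wb"))
a=pickle.load(open("side2.pkl","rb"))["image"][170:270,170:310,::-1]
b=pickle.load(open("top2.pkl","rb"))["image"][210:340,70:240,::-1]
cv2.imwrite("pics/side2c.png",cv2.resize(a,None,fx=5,fy=5,interpolation=cv2.INTER_CUBIC))
cv2.imwrite("pics/top2c.png",cv2.resize(b,None,fx=4,fy=4,interpolation=cv2.INTER_CUBIC))
E
```

```text
(no output)
```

View pics/side2c.png

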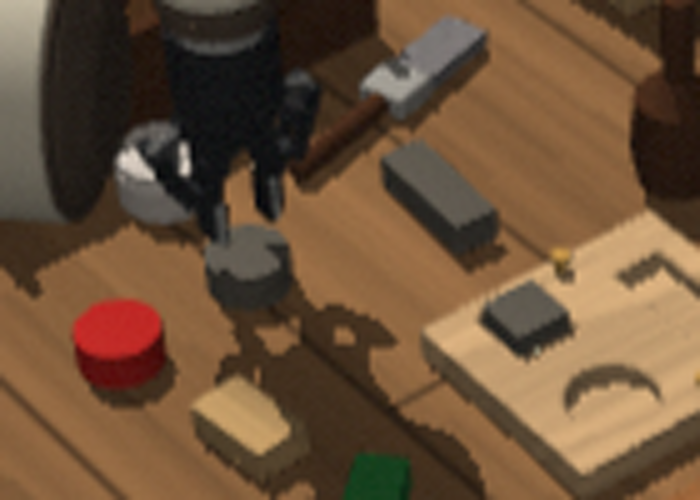

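View pics/top2c.png

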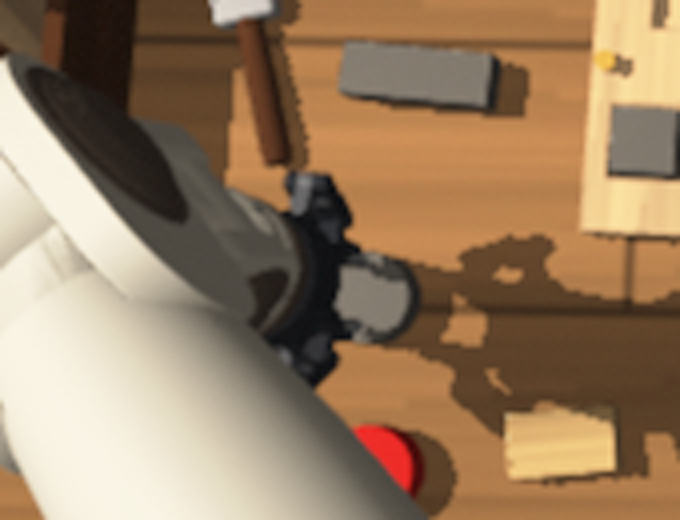

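```bash
python3 - <<'E'
import pickle,cv2,numpy as np
from fit import *
from m1 import *
s=pickle.load(open("side2.pkl","rb")); t=pickle.load(open("top2.pkl","rb"))
X=np.array([[.427+dx,.4057,z] for z in(.011,.035,.06) for dx in(-.017,.017)])
print((proj(s,X)-[170,170])*5); print((proj(t,X)-[70,210])*4)
g=greyalpha(t["image"]); a=keep(np.where(g>.6,g,0),(163,284))
print(proj(t,[[.427,.405,.03]]))
g=np.abs(t["image"].astype(int)-pickle.load(open("top0.pkl","rb"))["image"]).sum(2)
g1=s["image"]
cv2.imwrite("pics/side2d.png",cv2.resize(s["image"][190:240,190:250,::-1],None,fx=12,fy=12,interpolation=cv2.INTER_NEAREST))
# edges of puck in side now versus before
for n in("side1.pkl","side2.pkl"):
    im=pickle.load(open(n,"rb")); gg=greyalpha(im["image"])[205:245,205:240]; ys,xs=np.nonzero(gg>.5); print(n, [ (xs[ys==r].min()+205,xs[ys==r].max()+205) for r in range(10,30,3) if (ys==r).any()])
E
```

```text
[[226.47318107 279.13470219]
 [266.72748258 258.40959867]
 [223.26510978 252.94282706]
 [263.84779531 232.26876472]
 [219.8711876  225.23359687]
 [260.80165439 204.61692048]]
[[366.74156533 322.53104057]
 [370.16755155 270.73985722]
 [354.86353444 320.66965521]
 [358.40771917 267.88960597]
 [341.99207809 318.65259188]
 [345.66656213 264.80150934]]
[[160.05462868 283.68407764]]
side1.pkl [(np.int64(216), np.int64(222)), (np.int64(212), np.int64(226)), (np.int64(211), np.int64(227)), (np.int64(211), np.int64(227)), (np.int64(212), np.int64(227)), (np.int64(214), np.int64(224))]
side2.pkl [(np.int64(210), np.int64(222)), (np.int64(212), np.int64(226)), (np.int64(211), np.int64(227)), (np.int64(211), np.int64(227)), (np.int64(212), np.int64(227)), (np.int64(214), np.int64(225))]
```

View pics/side2d.png

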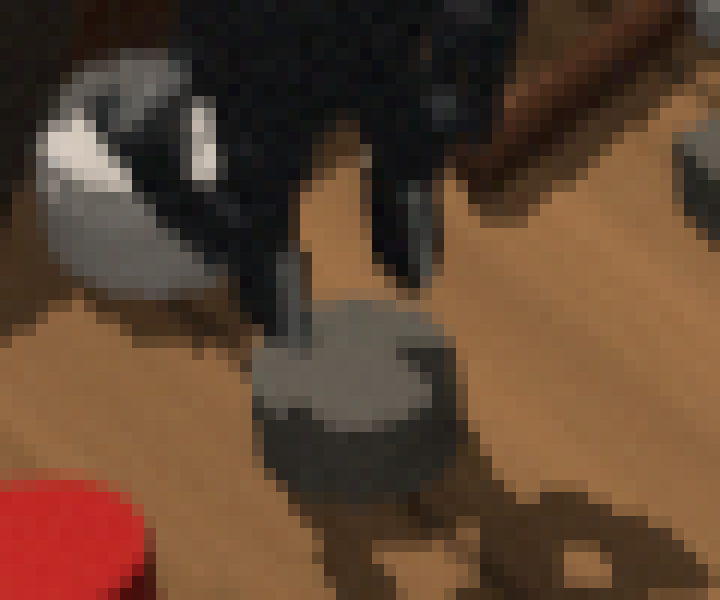

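```bash
python3 - <<'E'
import pickle,cv2,numpy as np
t=pickle.load(open("top2.pkl","rb"))
cv2.imwrite("pics/top2d.png",cv2.resize(t["image"][245:315,125:195,::-1],None,fx=8,fy=8,interpolation=cv2.INTER_NEAREST))
from workcell import bot
o=bot.get_obs(); print(o)
E
```

```text
{'time': 5.3, 'q': array([ 4.35265735e+01,  1.06862064e+01, -3.85234941e+00,  7.54634492e+01,
        3.66021805e-04,  1.35189051e+02]), 'qd': array([-0.01781952,  0.00169793,  0.0357541 , -0.03871586, -0.00720302,
       -0.12106769]), 'joint_efforts': array([ 1.74384884e-03, -5.80680728e+01,  4.62771678e+01,  2.40321497e-03,
        2.10525168e-04, -7.96818057e-06]), 'ee_pos': array([0.4271521 , 0.40573173, 0.01082333]), 'tcp_rot': array([-1.79998327e+02,  1.16447805e-03,  8.83375227e+01]), 'wrist_force': array([-0.0359937 ,  0.52892149,  0.09015012]), 'torque': array([-0.00882095,  0.02369414,  0.00750488]), 'opening': 0.034025918794097505}
```

View pics/top2d.png

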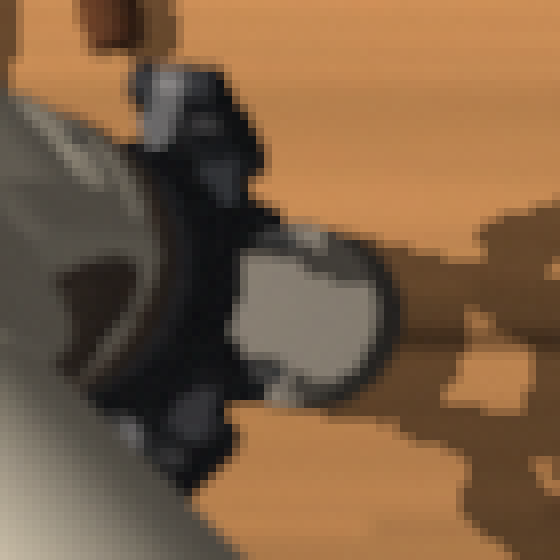

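```bash
python3 - <<'E'
import pickle,cv2,numpy as np
s=pickle.load(open("side2.pkl","rb")); t=pickle.load(open("top2.pkl","rb"))
P=[p["camera_matrix"]@np.c_[p["R"],p["t"]] for p in(s,t)]
for a,b in [((213.8,218.8),(161,293.7)),((224.8,213.8),(163.7,275))]:
    X=cv2.triangulatePoints(P[0],P[1],np.array(a).reshape(2,1),np.array(b).reshape(2,1)); X=(X[:3]/X[3]).ravel()
    print(X.round(4),[ (P_@np.r_[X,1])[:2]/(P_@np.r_[X,1])[2] for P_ in P])
E
```

```text
[0.3999 0.3922 0.0575] [array([213.86436302, 218.80658936]), array([160.90594491, 293.80935612])]
[0.4456 0.3903 0.0559] [array([225.25377881, 213.83271381]), array([163.03942379, 275.78256657])]
```

```bash
python3 - <<'E'
import pickle,cv2,numpy as np
from fit import *
s=pickle.load(open("side0.pkl","rb"))
a=np.radians(16.43); c=np.array([.1555,-.5272,.194]); u=np.array([np.sin(a),-np.cos(a),0])
im=s["image"][:,:,::-1].copy()
im=cv2.resize(im[330:450,290:430],None,fx=5,fy=5,interpolation=cv2.INTER_NEAREST)
for dz,col in((0,(0,0,255)),(.013,(0,255,0)),(.035,(255,0,0))):
    for h in(-.0427,.0427):
        v=(proj(s,[c+h*u+[0,0,dz]])[0]-[290,330]+.5)*5; cv2.circle(im,tuple(int(x) for x in v),4,col,-1)
cv2.imwrite("pics/tip0.png",im)
s=pickle.load(open("side2.pkl","rb"))
a=np.radians(88.34); c=np.array([.4272,.4057,.0108]); u=np.array([np.sin(a),-np.cos(a),0])
im=s["image"][:,:,::-1].copy()
im=cv2.resize(im[170:250,180:270],None,fx=7,fy=7,interpolation=cv2.INTER_NEAREST)
for dz,col in((0,(0,0,255)),(.013,(0,255,0)),(.035,(255,0,0))):
    for h in(-.017,.017):
        v=(proj(s,[c+h*u+[0,0,dz]])[0]-[180,170]+.5)*7; cv2.circle(im,tuple(int(x) for x in v),4,col,-1)
cv2.imwrite("pics/tip2.png",im)
E
```

```text
(no output)
```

View pics/tip0.png

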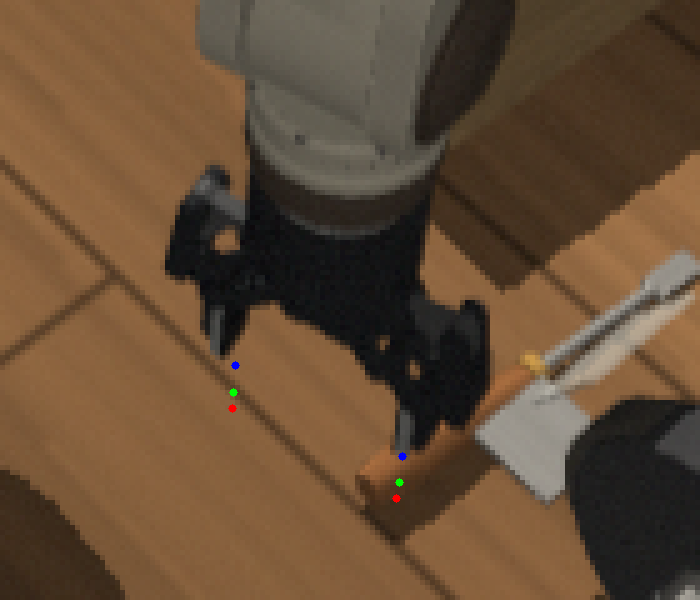

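View pics/tip2.png

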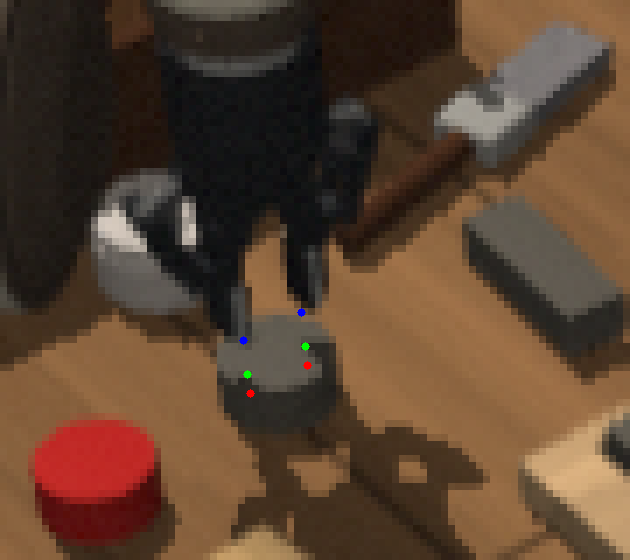

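The fingers closed to 34 mm without touching the puck. The side view shows the tips just above the puck's top, about 30–37 mm higher than the reported TCP says. I'll open, descend further while watching the force, and look again.

Request:
step_arm(dr=[[0, 0, 0], [0, 0, 0], [0, 0, 0], [0, 0, 0], [0, 0, 0], [0, 0, 0], [0, 0, 0], [0, 0, 0]], xyz=[[0, 0, 0], [0, 0, 0], [0, 0, 0], [0, 0, 0], [0, 0, 0.15], [0, 0, 0.3], [0, 0, 0.4], [0, 0, 0.4]], gripper=[1, 1, 1, 1, 1, 1, 1, 1])

```text
time: 6.1
ee_pos: [0.4267, 0.4053, -0.0063]
tcp_rot: [-179.9, 0.1, 88.3]
wrist_force: [1.4, 0.1, 0.7]
opening: 0.0859
```

```bash
cat > look.py <<'E'
from workcell import bot
import cv2,pickle,sys
# look.py tag cam x0 y0 x1 y1 scale
tag,cam,x0,y0,x1,y1,s=sys.argv[1:8]; x0,y0,x1,y1=map(int,(x0,y0,x1,y1))
p=bot.camera(cam); pickle.dump(p,open(f"{cam}{tag}.pkl","wb"))
cv2.imwrite(f"pics/{cam}{tag}c.png",cv2.resize(p["image"][y0:y1,x0:x1,::-1],None,fx=float(s),fy=float(s),interpolation=cv2.INTER_CUBIC))
E
python3 look.py 3 side 180 170 270 250 7
```

```text
(no output)
```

View pics/side3c.png

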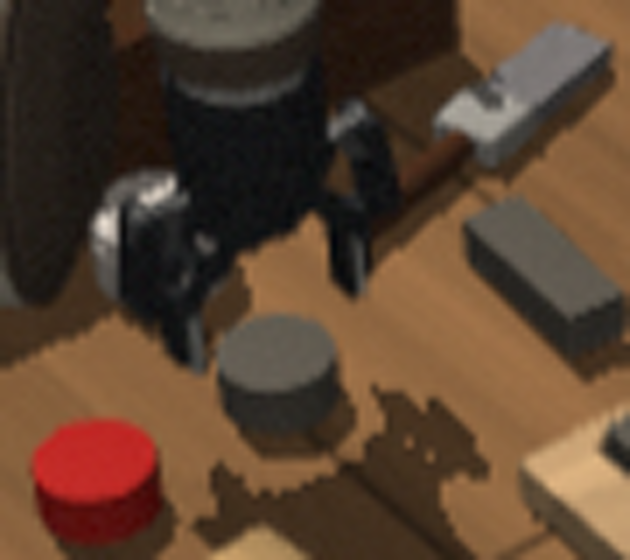

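Request:
step_arm(dr=[[0, 0, 0], [0, 0, 0], [0, 0, 0], [0, 0, 0], [0, 0, 0], [0, 0, 0], [0, 0, 0], [0, 0, 0]], xyz=[[0, 0, 0.2], [0, 0, 0.4], [0, 0, 0.52], [0, 0, 0.52], [0, 0, 0.52], [0, 0, 0.52], [0, 0, 0.52], [0, 0, 0.52]], gripper=[1, 1, 1, 0.55, 0.55, 0.55, 0.55, 0.55], squeeze=40)

```text
time: 6.95
ee_pos: [0.4273, 0.4059, -0.0257]
tcp_rot: [180.0, -0.0, 88.3]
wrist_force: [0.2, 0.4, 0.9]
opening: 0.058
```

```bash
python3 look.py 4 side 180 170 270 250 7;python3 plan.py .4275 .4047 .011 180 0 88.4
```

```text
xyz [-0.029, 0.006, -0.917] dr [0.0003, -0.0004, -0.0011]
t 7.0 pos [ 0.4273  0.4059 -0.0257] rot [ 1.7998e+02 -2.0000e-02  8.8340e+01] F [-0.1 -0.6  1.4] open 0.058 q [ 43.5  11.8  -6.7  71.5   0.  135.2]
```

View pics/side4c.png

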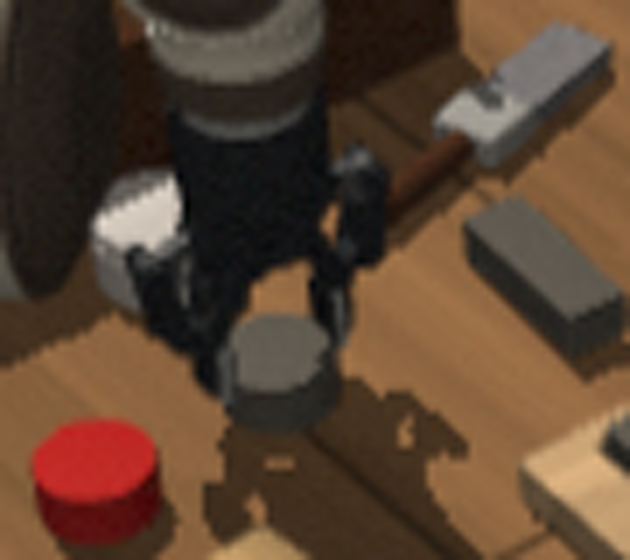

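Request:
step_arm(dr=[[0, 0, 0], [0, 0, 0], [0, 0, 0], [0, 0, 0], [0, 0, 0], [0, 0, 0], [0, 0, 0], [0, 0, 0]], xyz=[[0, 0, -0.3], [0, 0, -0.8], [0, 0, -1.5], [-0.4, 0.15, -2], [-1, 0.4, -2], [-1.8, 0.7, -2], [-2.6, 1, -2], [-3.4, 1.35, -2]], gripper=[0.55, 0.55, 0.55, 0.55, 0.55, 0.55, 0.55, 0.55])

```text
time: 7.8
ee_pos: [0.4773, 0.2671, 0.0549]
tcp_rot: [180.0, -0.0, 88.4]
wrist_force: [0.8, -0.2, -1.1]
opening: 0.0579
```

```bash
python3 plan.py .529 .132 .04 180 0 88.4
```

```text
xyz [-3.34, 1.387, 0.372] dr [0.0004, -0.0002, -0.0005]
t 7.8 pos [0.4773 0.2671 0.0549] rot [ 1.7998e+02 -1.0000e-02  8.8370e+01] F [ 0.8 -0.2 -1.1] open 0.0579 q [ 29.2   4.1  -6.2  79.7  -0.  120.9]
```

Request:
step_arm(dr=[[0, 0, 0], [0, 0, 0], [0, 0, 0], [0, 0, 0], [0, 0, 0], [0, 0, 0], [0, 0, 0], [0, 0, 0]], xyz=[[-0.8, 0.35, 0], [-1.6, 0.7, 0], [-2.3, 0.97, 0], [-2.85, 1.2, 0.05], [-3.2, 1.33, 0.15], [-3.33, 1.38, 0.3], [-3.34, 1.39, 0.36], [-3.34, 1.39, 0.36]], gripper=[0.55, 0.55, 0.55, 0.55, 0.55, 0.55, 0.55, 0.55])

```text
time: 8.6
ee_pos: [0.5283, 0.1337, 0.039]
tcp_rot: [-179.9, 0.0, 88.4]
wrist_force: [-0.8, 0.2, -1.6]
opening: 0.0581
```

```bash
python3 look.py 5 side 240 190 350 280 7;python3 look.py 5 top 190 175 310 290 6; python3 plan.py .529 .132 -.0125 180 0 88.4
```

```text
xyz [-0.049, 0.013, 1.302] dr [-0.0004, -0.0001, 0.0001]
t 8.7 pos [0.5285 0.1339 0.0396] rot [-1.7998e+02 -1.0000e-02  8.8400e+01] F [ 0.6 -0.4 -1.4] open 0.0578 q [ 14.2   4.2  -7.9  78.    0.  105.8]
```

View pics/side5c.png

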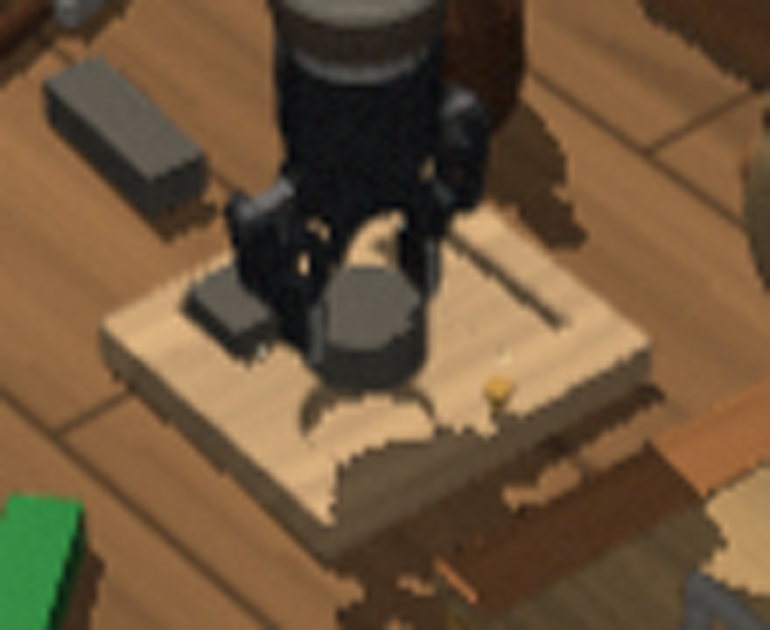

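View pics/top5c.png

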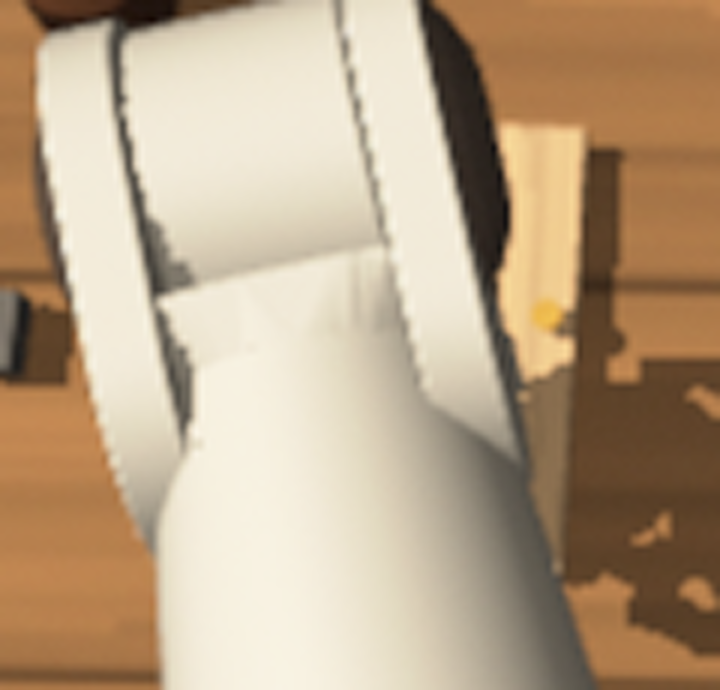

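```bash
python3 - <<'E'
import pickle,cv2,numpy as np
from fit import *
s=pickle.load(open("side5.pkl","rb"))
im=cv2.resize(s["image"][190:280,240:350,::-1],None,fx=7,fy=7,interpolation=cv2.INTER_NEAREST)
def ring(c,r,z,col):
    a=np.linspace(0,2*np.pi,60); P=np.c_[c[0]+r*np.cos(a),c[1]+r*np.sin(a),0*a+z]
    v=((proj(s,P)-[240,190]+.5)*7).astype(int); cv2.polylines(im,[v],True,col,1)
ring((.5291,.1319),.032,.024,(0,0,255)); ring((.5291,.1319),.034,.024,(255,0,255))
ring((.5285,.1339),.03,.065,(0,255,0)); ring((.5285,.1339),.03,.095,(255,255,0))
cv2.imwrite("pics/ov5.png",im)
E
```

```text
(no output)
```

View pics/ov5.png

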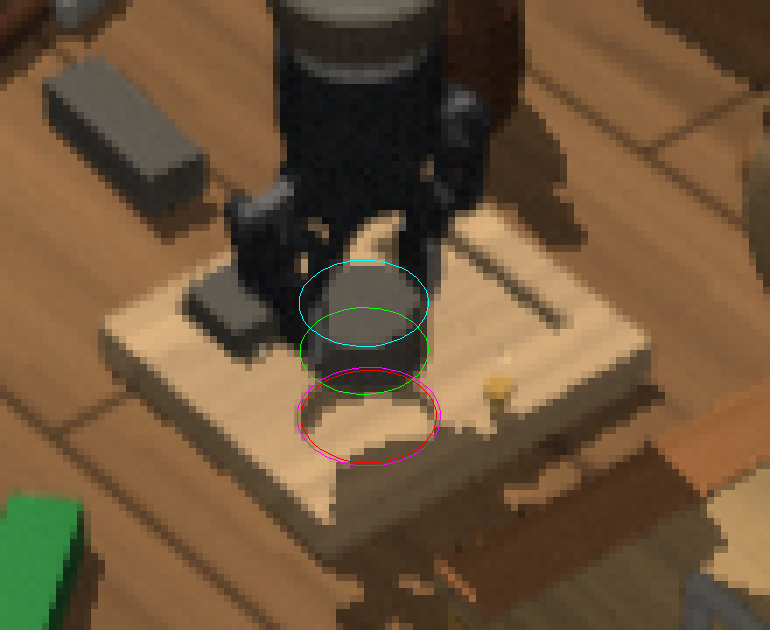

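Request:
step_arm(dr=[[0, 0, 0], [0, 0, 0], [0, 0, 0], [0, 0, 0], [0, 0, 0], [0, 0, 0], [0, 0, 0], [0, 0, 0]], xyz=[[-0.03, 0.01, 0.1], [-0.04, 0.01, 0.35], [-0.045, 0.01, 0.6], [-0.045, 0.01, 0.8], [-0.045, 0.01, 0.95], [-0.045, 0.01, 1.05], [-0.045, 0.01, 1.13], [-0.045, 0.01, 1.2]], gripper=[0.55, 0.55, 0.55, 0.55, 0.55, 0.55, 0.55, 0.55])

```text
time: 9.5
ee_pos: [0.5294, 0.1313, -0.0084]
tcp_rot: [180.0, -0.0, 88.3]
wrist_force: [0.3, 0.2, -1.9]
opening: 0.0583
```

```bash
python3 plan.py .529 .132 -.0137 180 0 88.4
```

```text
xyz [0.018, -0.01, 0.132] dr [0.0003, -0.0001, -0.0011]
t 9.5 pos [ 0.5294  0.1313 -0.0084] rot [ 1.7999e+02 -1.0000e-02  8.8340e+01] F [ 0.3  0.2 -1.9] open 0.0583 q [ 13.9   5.4 -12.   72.7   0.  105.6]
```

No contact yet, and the underside is about 5 mm above the floor. I'll go down the last bit slowly.

Request:
step_arm(dr=[[0, 0, 0], [0, 0, 0], [0, 0, 0], [0, 0, 0], [0, 0, 0], [0, 0, 0], [0, 0, 0], [0, 0, 0]], xyz=[[0.01, 0, 0.03], [0.01, 0, 0.06], [0.01, 0, 0.08], [0.01, 0, 0.1], [0.01, 0, 0.115], [0.01, 0, 0.13], [0.01, 0, 0.13], [0.01, 0, 0.13]], gripper=[0.55, 0.55, 0.55, 0.55, 0.55, 0.55, 0.55, 0.55])

```text
time: 10.3
ee_pos: [0.5293, 0.1317, -0.0135]
tcp_rot: [-180.0, 0.0, 88.3]
wrist_force: [-1.0, 0.6, -2.2]
opening: 0.0581
```

```bash
python3 plan.py .529 .132 -.0137 180 0 88.4;  python3 look.py 6 side 240 190 350 280 7
```

```text
xyz [0.008, -0.007, 0.004] dr [-0.0, 0.0, -0.0011]
t 10.3 pos [ 0.5293  0.1317 -0.0135] rot [-180.      0.     88.34] F [-1.   0.6 -2.2] open 0.0581 q [ 14.    5.5 -12.3  72.1  -0.  105.6]
```

View pics/side6c.png

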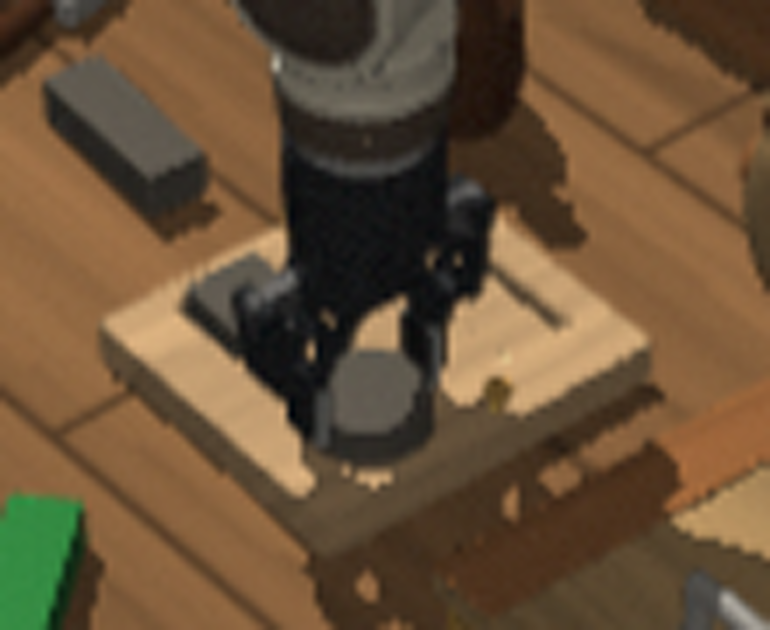

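Request:
step_arm(dr=[[0, 0, 0], [0, 0, 0], [0, 0, 0], [0, 0, 0], [0, 0, 0], [0, 0, 0], [0, 0, 0], [0, 0, 0]], xyz=[[0, 0, 0.01], [0, 0, 0.015], [0, 0, 0.02], [0, 0, 0.025], [0, 0, 0.03], [0, 0, 0.035], [0, 0, 0.035], [0, 0, 0.035]], gripper=[0.55, 0.55, 0.55, 0.55, 0.55, 0.55, 0.55, 0.55])

```text
time: 11.15
ee_pos: [0.5293, 0.1317, -0.0137]
tcp_rot: [180.0, -0.0, 88.3]
wrist_force: [-5.1, -1.4, 10.4]
opening: 0.0582
```

```bash
python3 plan.py .529 .132 -.0137 180 0 88.4
```

```text
xyz [0.007, -0.009, -0.001] dr [0.0007, -0.0002, -0.001]
t 11.15 pos [ 0.5293  0.1317 -0.0137] rot [ 1.7996e+02 -1.0000e-02  8.8340e+01] F [-5.1 -1.4 10.4] open 0.0582 q [ 14.    5.5 -12.4  72.    0.  105.6]
```

Contact at exactly the expected height, so the stone is on the nest floor. I'll ease off, release and rise.

Request:
step_arm(dr=[[0, 0, 0], [0, 0, 0], [0, 0, 0], [0, 0, 0], [0, 0, 0], [0, 0, 0], [0, 0, 0], [0, 0, 0]], xyz=[[0, 0, -0.03], [0, 0, -0.03], [0, 0, -0.03], [0, 0, -0.1], [0, 0, -0.4], [0, 0, -0.9], [0, 0, -1.5], [0, 0, -2]], gripper=[0.62, 0.75, 0.85, 0.9, 0.9, 0.9, 0.9, 0.9])

```text
time: 11.95
ee_pos: [0.5296, 0.1317, 0.0673]
tcp_rot: [179.9, -0.0, 88.3]
wrist_force: [-0.5, -0.1, 0.3]
opening: 0.0766
```

```bash
python3 look.py 7 side 240 190 350 280 7; python3 plan.py .576 .3825 .06 180 0 83
```

```text
xyz [6.29, 0.942, 0.282] dr [0.0053, -0.0018, 0.0932]
t 12.0 pos [0.531  0.1321 0.0707] rot [ 1.7969e+02 -9.0000e-02  8.8340e+01] F [0.2 0.6 2.2] open 0.0766 q [ 14.    3.6  -5.   81.1   0.  105.6]
```

View pics/side7c.png

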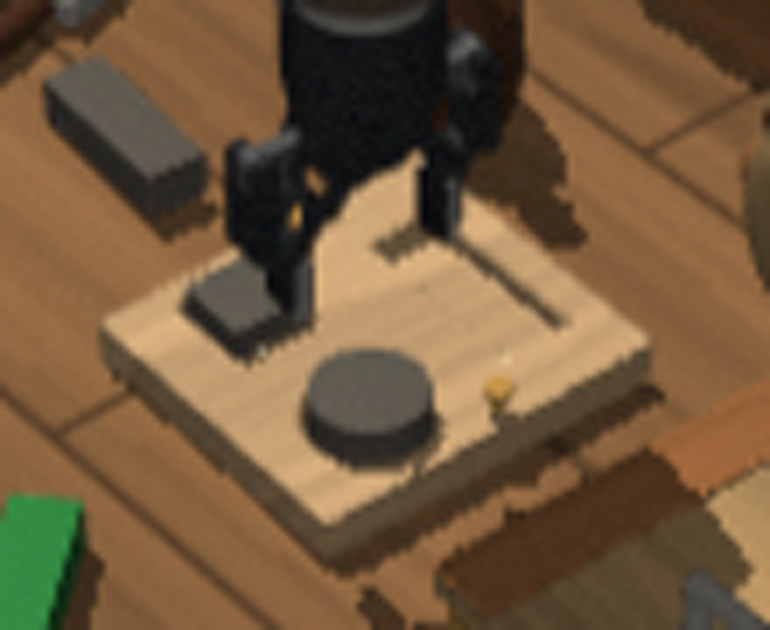

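The round stone is seated. Now I'll go to the grey oblong stone.

Request:
step_arm(dr=[[0, 0, 0.01], [0, 0, 0.02], [0, 0, 0.04], [0, 0, 0.06], [0, 0, 0.08], [0, 0, 0.09], [0, 0, 0.09], [0, 0, 0.09]], xyz=[[0.9, 0.14, 0], [2, 0.3, 0], [3.2, 0.48, 0], [4.3, 0.65, 0], [5.3, 0.8, 0], [6, 0.91, 0], [6.25, 0.94, 0.2], [6.29, 0.94, 0.4]], gripper=[0.8, 0.8, 0.8, 0.8, 0.8, 0.8, 0.8, 0.8])

```text
time: 12.8
ee_pos: [0.5741, 0.383, 0.0486]
tcp_rot: [180.0, -0.0, 83.3]
wrist_force: [0.9, -0.5, -1.3]
opening: 0.068
```

```bash
python3 look.py 8 side 210 160 320 250 7; python3 plan.py .5758 .3825 -.022 180 0 83.2
```

```text
xyz [0.03, 0.06, 1.717] dr [-0.0018, 0.0018, 0.0004]
t 12.85 pos [0.5734 0.3817 0.0467] rot [-1.799e+02  1.000e-01  8.322e+01] F [-0.9 -0.5 -1.5] open 0.0682 q [ 33.7  24.   16.7  82.8  -0.  130.4]
```

View pics/side8c.png

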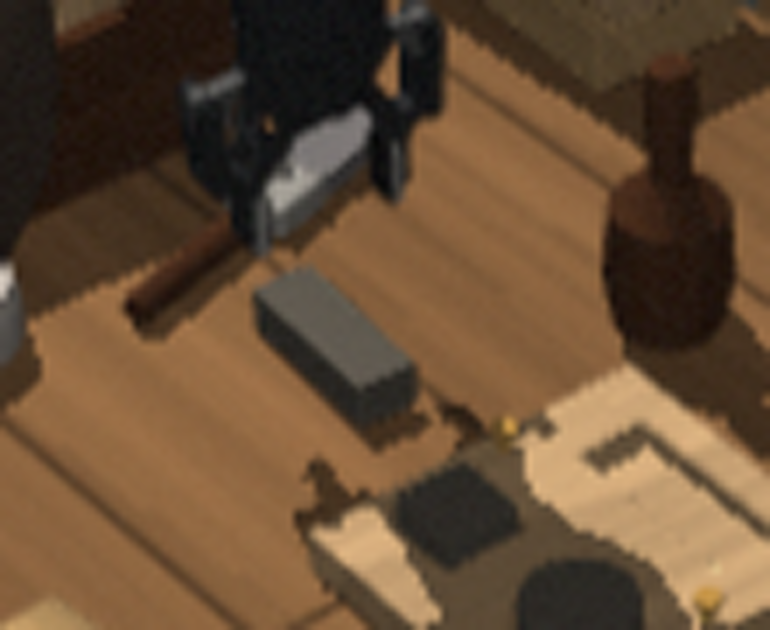

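Request:
step_arm(dr=[[0, 0, 0], [0, 0, 0], [0, 0, 0], [0, 0, 0], [0, 0, 0], [0, 0, 0], [0, 0, 0], [0, 0, 0]], xyz=[[0.02, 0.03, 0.3], [0.02, 0.05, 0.7], [0.02, 0.05, 1.05], [0.02, 0.05, 1.35], [0.02, 0.05, 1.55], [0.02, 0.05, 1.68], [0.02, 0.05, 1.72], [0.02, 0.05, 1.72]], gripper=[0.8, 0.8, 0.8, 0.8, 0.8, 0.8, 0.8, 0.8])

```text
time: 13.65
ee_pos: [0.5763, 0.3827, -0.0196]
tcp_rot: [180.0, -0.0, 83.2]
wrist_force: [0.4, -0.2, 0.2]
opening: 0.0682
```

Request:
step_arm(dr=[[0, 0, 0], [0, 0, 0], [0, 0, 0], [0, 0, 0], [0, 0, 0], [0, 0, 0], [0, 0, 0], [0, 0, 0]], xyz=[[0, 0, 0], [0, 0, 0], [0, 0, 0], [0, 0, 0], [0, 0, 0], [0, 0, 0], [0, 0, 0], [0, 0, 0]], gripper=[0.3, 0.3, 0.3, 0.3, 0.3, 0.3, 0.3, 0.3], squeeze=40)

```text
time: 14.45
ee_pos: [0.5767, 0.383, -0.0188]
tcp_rot: [179.9, -0.1, 83.2]
wrist_force: [-0.6, -0.6, 6.0]
opening: 0.0346
```

```bash
python3 look.py 9 side 210 160 320 250 7; python3 plan.py .6283 .1742 .07 180 0 88.4
```

```text
xyz [-5.026, 1.903, -2.224] dr [0.0012, -0.0009, -0.0911]
t 14.5 pos [ 0.5767  0.3829 -0.0188] rot [ 1.7993e+02 -6.0000e-02  8.3180e+01] F [ 0.2 -0.2  5.7] open 0.0345 q [ 33.6  25.3  11.2  75.8  -0.  130.4]
```

View pics/side9c.png

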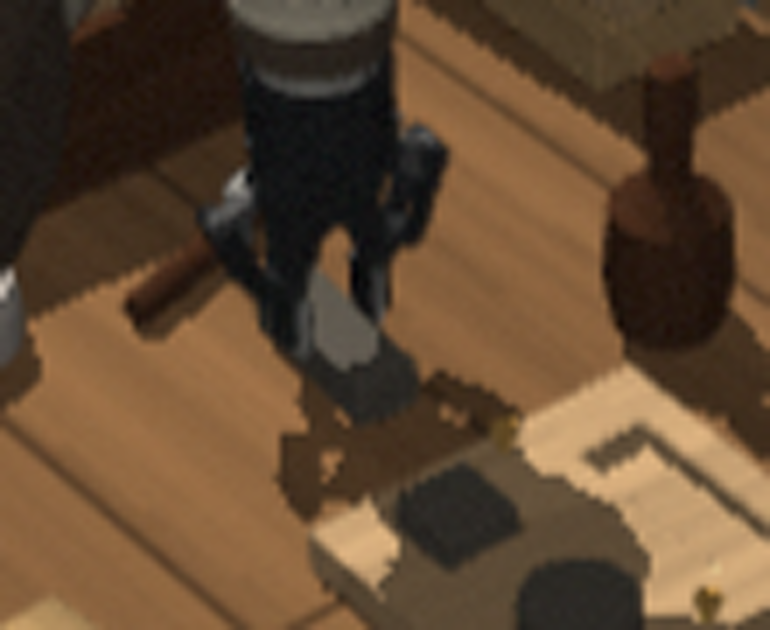

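Request:
step_arm(dr=[[0, 0, 0], [0, 0, 0], [0, 0, 0], [0, 0, -0.02], [0, 0, -0.04], [0, 0, -0.06], [0, 0, -0.08], [0, 0, -0.091]], xyz=[[0, 0, -0.3], [0, 0, -0.8], [-0.1, 0, -1.4], [-0.5, 0.2, -1.9], [-1.2, 0.45, -2.1], [-2, 0.75, -2.2], [-2.8, 1.05, -2.2], [-3.5, 1.32, -2.2]], gripper=[0.3, 0.3, 0.3, 0.3, 0.3, 0.3, 0.3, 0.3])

```text
time: 15.3
ee_pos: [0.6121, 0.2358, 0.0688]
tcp_rot: [-180.0, 0.0, 88.4]
wrist_force: [0.3, -0.7, -1.1]
opening: 0.0349
```

```bash
python3 plan.py .6283 .1744 .035 180 0 88.4
```

```text
xyz [-1.523, 0.447, 0.845] dr [-0.0, 0.0002, 0.0005]
t 15.3 pos [0.6121 0.2358 0.0688] rot [-1.800e+02  1.000e-02  8.843e+01] F [ 0.3 -0.7 -1.1] open 0.0349 q [ 21.1  18.9  12.6  83.6  -0.  112.6]
```

Request:
step_arm(dr=[[0, 0, 0], [0, 0, 0], [0, 0, 0], [0, 0, 0], [0, 0, 0], [0, 0, 0], [0, 0, 0], [0, 0, 0]], xyz=[[-0.6, 0.18, 0], [-1.1, 0.32, 0], [-1.4, 0.41, 0.1], [-1.52, 0.45, 0.3], [-1.52, 0.45, 0.6], [-1.52, 0.45, 0.8], [-1.52, 0.45, 0.85], [-1.52, 0.45, 0.85]], gripper=[0.3, 0.3, 0.3, 0.3, 0.3, 0.3, 0.3, 0.3])

```text
time: 16.1
ee_pos: [0.6277, 0.1767, 0.0335]
tcp_rot: [-179.9, 0.0, 88.5]
wrist_force: [-0.9, -0.1, -1.8]
opening: 0.0347
```

```bash
python3 look.py 10 side 240 170 350 260 7;  python3 plan.py .6283 .1744 -.0068 180 0 88.4; python3 - <<'E'
import pickle,cv2,numpy as np
from fit import *
from workcell import bot
o=bot.get_obs(); P=o["ee_pos"]; yw=np.radians(o["tcp_rot"][2]-90)
s=pickle.load(open("side10.pkl","rb"))
im=cv2.resize(s["image"][170:260,240:350,::-1],None,fx=7,fy=7,interpolation=cv2.INTER_NEAREST)
def rect(c,dx,dy,z,yw,col):
    Q=place(np.array([[a*dx/2,b*dy/2,z] for a,b in((-1,-1),(1,-1),(1,1),(-1,1))]),c[0],c[1],yw)
    v=((proj(s,Q)-[240,170]+.5)*7).astype(int); cv2.polylines(im,[v],True,col,1)
rect((.6283,.1742),.04,.104,.024,np.radians(-1.59),(0,0,255))
u=P[2]+.0188
rect(P,.036,.1,u,yw,(0,255,0)); rect(P,.036,.1,u+.028,yw,(255,255,0))
cv2.imwrite("pics/ov10.png",im)
E
```

```text
xyz [-0.057, 0.008, 1.023] dr [-0.0003, 0.0, 0.0008]
t 16.15 pos [0.6281 0.1767 0.0341] rot [-179.98    0.     88.45] F [ 0.1  0.6 -1.6] open 0.0347 q [ 15.7  18.8   8.6  79.8   0.  107.3]
```

View pics/ov10.png

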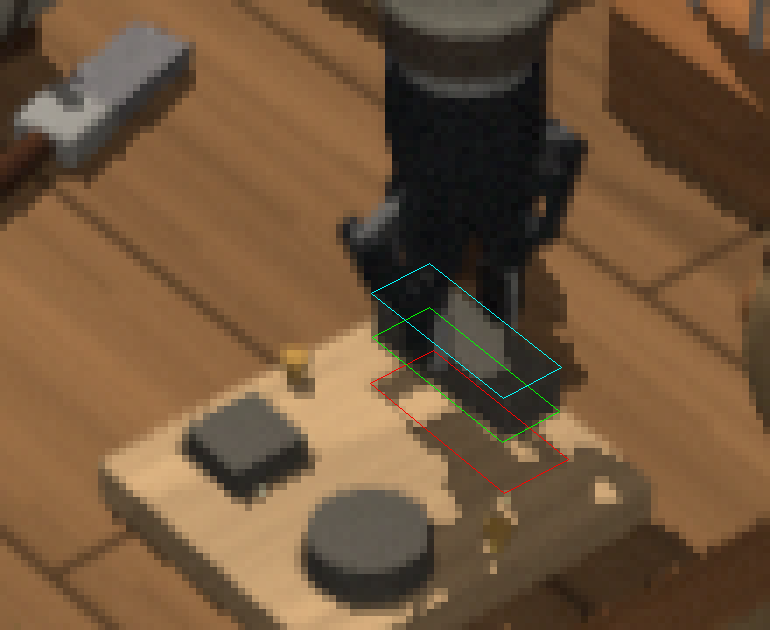

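Request:
step_arm(dr=[[0, 0, 0], [0, 0, 0], [0, 0, 0], [0, 0, 0], [0, 0, 0], [0, 0, 0], [0, 0, 0], [0, 0, 0]], xyz=[[-0.05, 0.01, 0.1], [-0.055, 0.01, 0.25], [-0.055, 0.01, 0.4], [-0.055, 0.01, 0.55], [-0.055, 0.01, 0.67], [-0.055, 0.01, 0.77], [-0.055, 0.01, 0.83], [-0.055, 0.01, 0.85]], gripper=[0.3, 0.3, 0.3, 0.3, 0.3, 0.3, 0.3, 0.3])

```text
time: 16.95
ee_pos: [0.6285, 0.1738, -0.0001]
tcp_rot: [-180.0, 0.0, 88.4]
wrist_force: [0.6, 0.8, -2.1]
opening: 0.0349
```

```bash
python3 plan.py .6283 .1744 -.0068 180 0 88.4
```

```text
xyz [0.015, -0.005, 0.167] dr [-0.0004, 0.0001, -0.0001]
t 16.95 pos [ 6.285e-01  1.738e-01 -1.000e-04] rot [-1.7998e+02  1.0000e-02  8.8390e+01] F [ 0.6  0.8 -2.1] open 0.0349 q [ 15.5  19.5   5.6  76.1  -0.  107.1]
```

Request:
step_arm(dr=[[0, 0, 0], [0, 0, 0], [0, 0, 0], [0, 0, 0], [0, 0, 0], [0, 0, 0], [0, 0, 0], [0, 0, 0]], xyz=[[0.01, 0, 0.03], [0.01, 0, 0.06], [0.01, 0, 0.09], [0.01, 0, 0.11], [0.01, 0, 0.13], [0.01, 0, 0.145], [0.01, 0, 0.16], [0.01, 0, 0.165]], gripper=[0.3, 0.3, 0.3, 0.3, 0.3, 0.3, 0.3, 0.3])

```text
time: 17.75
ee_pos: [0.6287, 0.1742, -0.0064]
tcp_rot: [-180.0, 0.0, 88.4]
wrist_force: [0.8, 0.3, -1.5]
opening: 0.0345
```

```bash
python3 plan.py .6283 .1744 -.0068 180 0 88.4
```

```text
xyz [0.004, -0.009, 0.01] dr [-0.0, 0.0, -0.0001]
t 17.75 pos [ 0.6287  0.1742 -0.0064] rot [-180.      0.     88.39] F [ 0.8  0.3 -1.5] open 0.0345 q [ 15.5  19.6   5.1  75.5  -0.  107.1]
```

Request:
step_arm(dr=[[0, 0, 0], [0, 0, 0], [0, 0, 0], [0, 0, 0], [0, 0, 0], [0, 0, 0], [0, 0, 0], [0, 0, 0]], xyz=[[0, 0, 0.01], [0, 0, 0.015], [0, 0, 0.02], [0, 0, 0.025], [0, 0, 0.03], [0, 0, 0.035], [0, 0, 0.035], [0, 0, 0.035]], gripper=[0.3, 0.3, 0.3, 0.3, 0.3, 0.3, 0.3, 0.3])

```text
time: 18.55
ee_pos: [0.6287, 0.1742, -0.0069]
tcp_rot: [180.0, 0.0, 88.4]
wrist_force: [-3.2, -1.6, 5.9]
opening: 0.0349
```

```bash
python3 plan.py .6283 .1744 -.0068 180 0 88.4;python3 look.py 11 side 240 170 350 260 7;
```

```text
xyz [0.006, -0.011, -0.002] dr [0.0006, 0.0, -0.0002]
t 18.55 pos [ 0.6287  0.1742 -0.0069] rot [179.97   0.    88.39] F [-3.2 -1.6  5.9] open 0.0349 q [ 15.5  19.6   5.   75.4  -0.  107.1]
```

View pics/side11c.png

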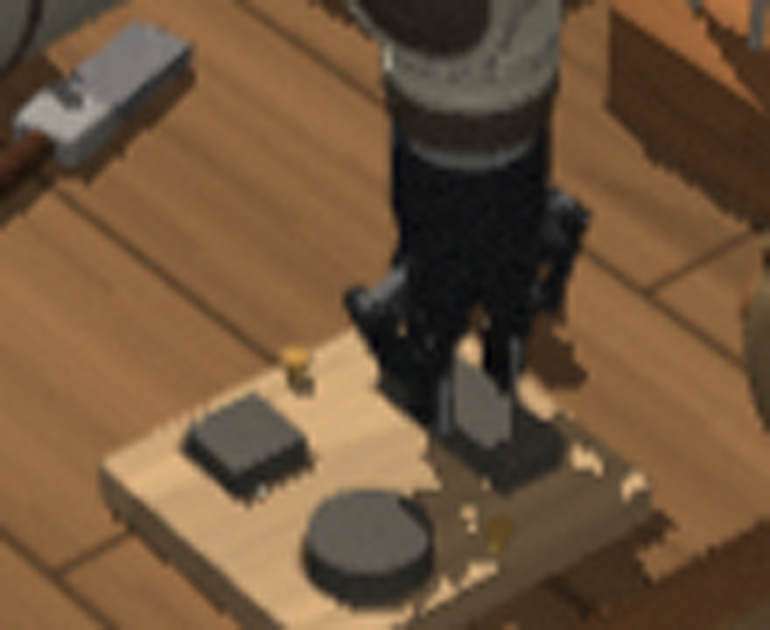

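Contact at the expected height again. I'll ease off, release and rise.

Request:
step_arm(dr=[[0, 0, 0], [0, 0, 0], [0, 0, 0], [0, 0, 0], [0, 0, 0], [0, 0, 0], [0, 0, 0], [0, 0, 0]], xyz=[[0, 0, -0.03], [0, 0, -0.03], [0, 0, -0.03], [0, 0, -0.1], [0, 0, -0.5], [0, 0, -1.2], [0, 0, -2.2], [0, 0, -3.4]], gripper=[0.45, 0.55, 0.6, 0.6, 0.6, 0.6, 0.6, 0.6])

```text
time: 19.4
ee_pos: [0.6279, 0.1741, 0.1297]
tcp_rot: [-179.9, 0.0, 88.4]
wrist_force: [0.5, -0.0, 1.4]
opening: 0.0513
```

```bash
python3 look.py 12 side 240 170 350 260 7; python3 plan.py .50 0 .22 180 0 88.2
```

```text
xyz [-4.453, -3.119, -2.046] dr [0.0099, -0.0031, 0.0034]
t 19.45 pos [0.6305 0.1748 0.14  ] rot [179.43  -0.18  88.4 ] F [-2.4 -0.3  6.6] open 0.0512 q [ 15.5  18.2  19.5  90.7   0.  107.1]
```

View pics/side12c.png

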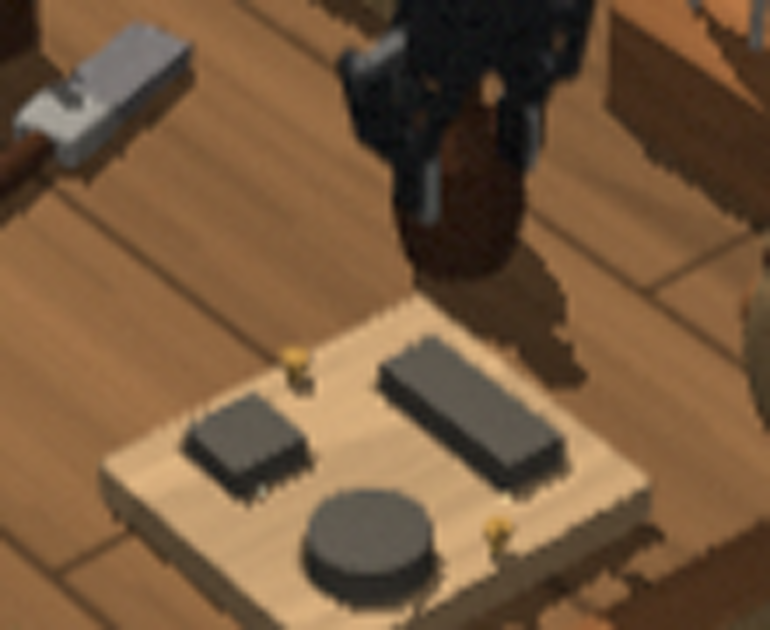

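```bash
python3 - <<'E'
import pickle,cv2,numpy as np
s=pickle.load(open("side1.pkl","rb"))["image"][:,:,::-1]; t=pickle.load(open("top1.pkl","rb"))["image"][:,:,::-1]
cv2.imwrite("pics/ch_s.png",cv2.resize(s[235:345,300:445],None,fx=5,fy=5,interpolation=cv2.INTER_CUBIC))
cv2.imwrite("pics/ch_t.png",cv2.resize(t[180:300,325:480],None,fx=5,fy=5,interpolation=cv2.INTER_CUBIC))
E
```

```text
(no output)
```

View pics/ch_s.png

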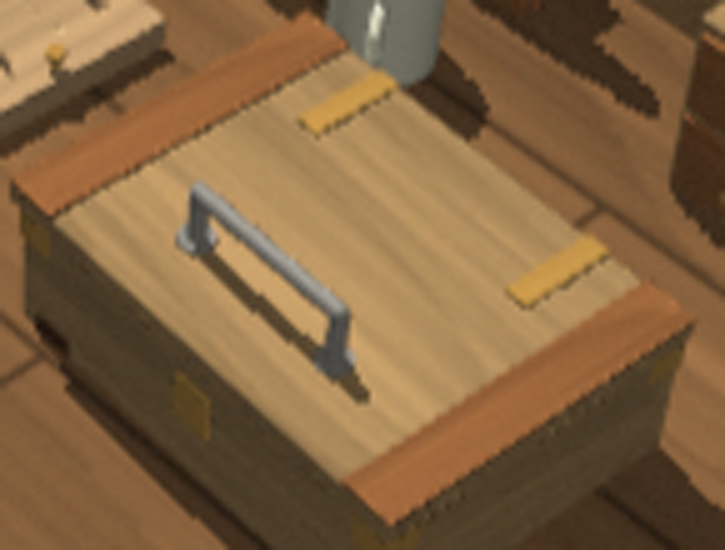

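View pics/ch_t.png

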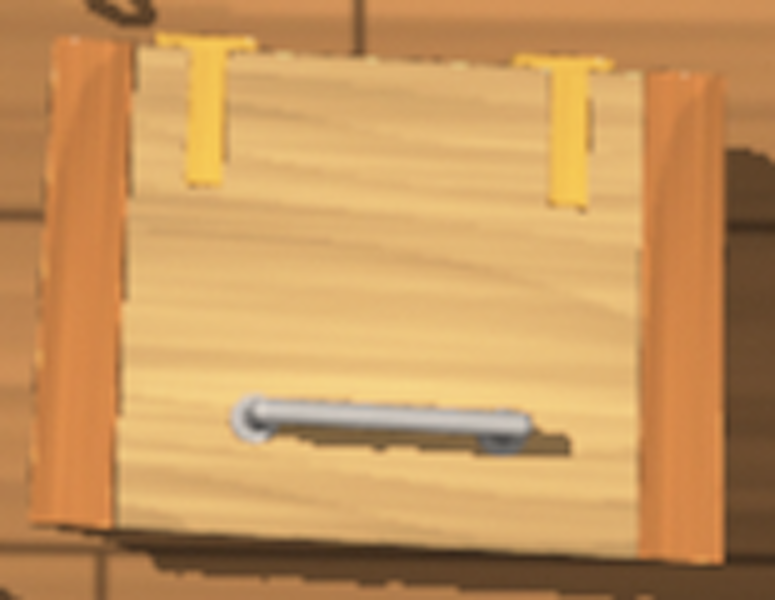

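```bash
python3 - <<'E'
import pickle,cv2,numpy as np
from scipy.optimize import least_squares
from fit import *
s=pickle.load(open("side1.pkl","rb")); t=pickle.load(open("top1.pkl","rb"))
L=np.array([[0,.167,.116],[-.242,.167,.116],[-.242,-.167,.116],[0,-.167,.116],[-.185,.06,.158],[-.185,-.06,.158]])
S=np.array([[310,12],[12,185],[392,525],[693,325],[200,192],[343,312]])/5.+[300,235]-.5
T=np.array([[55,40],[30,523],[722,563],[722,77],[255,410],[528,425]])/5.+[325,180]-.5
def f(v,full=False,which=(0,1)):
    r=[]
    M=L.copy(); M[:4,0]+=v[3]
    Q=place(M,v[0],v[1],v[2])
    for i,(p,O) in enumerate(((s,S),(t,T))):
        if i in which: r.append(proj(p,Q)-O)
    return np.concatenate(r) if full else np.concatenate(r).ravel()
for w in((0,1),(0,),(1,)):
    r=least_squares(f,[.66,-.21,-.03,0],kwargs=dict(which=w)); v=r.x; print(w,v[:2].round(4),np.degrees(v[2]).round(2),"lid shift",v[3].round(4)); print(f(v,True,w).round(1).tolist())
    print("handle",place(np.array([[-.185,0,.156]]),*v[:3]).round(4))
E
python3 plan.py .5 -.05 .25 180 0 88.2
```

```text
(0, 1) [ 0.661  -0.2108] -2.45 lid shift 0.0001
[[-0.4, 0.3], [-0.7, -0.8], [-0.0, 0.7], [1.0, -0.8], [0.0, -0.4], [-0.5, -0.2], [-0.2, -0.3], [-0.3, 0.2], [-0.2, 0.2], [0.4, -0.1], [2.1, 0.0], [-1.3, -0.0]]
handle [[ 0.4762 -0.2029  0.156 ]]
(0,) [ 0.661  -0.2116] -2.55 lid shift -0.0002
[[-0.2, 0.4], [-0.6, -0.7], [-0.1, 0.9], [1.1, -0.5], [0.2, -0.3], [-0.4, -0.1]]
handle [[ 0.4762 -0.2034  0.156 ]]
(1,) [ 0.661  -0.2104] -2.4 lid shift 0.0002
[[-0.3, -0.3], [-0.4, 0.3], [-0.3, 0.2], [0.3, -0.2], [2.0, 0.1], [-1.4, -0.0]]
handle [[ 0.4761 -0.2027  0.156 ]]
xyz [-5.7, -3.076, -2.799] dr [0.0099, -0.0031, 0.0034]
t 19.45 pos [0.6305 0.1748 0.14  ] rot [179.43  -0.18  88.4 ] F [-2.4 -0.3  6.6] open 0.0512 q [ 15.5  18.2  19.5  90.7   0.  107.1]
```

Both stones are seated. The chest fit gives the hinge at (0.661, -0.211, 0.100), yaw -2.45°, and the handle at (0.476, -0.203, 0.156). Now I'll go to the handle.

```bash
python3 plan.py .4762 -.2029 .17 180 0 87.55
```

```text
xyz [-9.544, -3.584, -0.816] dr [0.0099, -0.0031, 0.0148]
t 19.45 pos [0.6305 0.1748 0.14  ] rot [179.43  -0.18  88.4 ] F [-2.4 -0.3  6.6] open 0.0512 q [ 15.5  18.2  19.5  90.7   0.  107.1]
```

Request:
step_arm(dr=[[0, 0, 0], [0, 0, 0], [0, 0, 0], [0, 0, 0.005], [0, 0, 0.005], [0, 0, 0.01], [0, 0, 0.015], [0, 0, 0.015]], xyz=[[-0.8, -0.3, -1], [-1.8, -0.7, -1.5], [-2.9, -1.1, -1.5], [-4, -1.5, -1.5], [-5.1, -1.9, -1.5], [-6.2, -2.3, -1.5], [-7.3, -2.7, -1.5], [-8.3, -3.1, -1.5]], gripper=[0.6, 0.6, 0.6, 0.6, 0.6, 0.6, 0.6, 0.6])

```text
time: 20.25
ee_pos: [0.4945, -0.1559, 0.1896]
tcp_rot: [179.9, 0.0, 87.5]
wrist_force: [0.7, 0.4, -0.5]
opening: 0.051
```

```bash
python3 plan.py .4762 -.2029 .16 180 0 87.55
```

```text
xyz [-1.193, -0.408, 0.741] dr [0.0018, 0.0006, -0.0006]
t 20.25 pos [ 0.4945 -0.1559  0.1896] rot [1.7989e+02 3.0000e-02 8.7520e+01] F [ 0.7  0.4 -0.5] open 0.051 q [-17.5   0.4   4.9  94.3  -0.   75. ]
```

Request:
step_arm(dr=[[0, 0, 0], [0, 0, 0], [0, 0, 0], [0, 0, 0], [0, 0, 0], [0, 0, 0], [0, 0, 0], [0, 0, 0]], xyz=[[-0.6, -0.2, 0.1], [-1, -0.35, 0.3], [-1.15, -0.4, 0.5], [-1.19, -0.41, 0.7], [-1.19, -0.41, 0.74], [-1.19, -0.41, 0.74], [-1.19, -0.41, 0.74], [-1.19, -0.41, 0.74]], gripper=[0.6, 0.6, 0.6, 0.6, 0.6, 0.6, 0.6, 0.6])

```text
time: 21.05
ee_pos: [0.4774, -0.2005, 0.159]
tcp_rot: [180.0, 0.0, 87.6]
wrist_force: [-0.4, -0.4, 0.7]
opening: 0.051
```

```bash
python3 look.py 13 side 300 220 445 345 5; python3 plan.py .4762 -.2029 .104 180 0 87.55
```

```text
xyz [-0.057, -0.026, 1.375] dr [0.0004, 0.0001, 0.0005]
t 21.1 pos [ 0.4773 -0.2006  0.159 ] rot [1.7997e+02 1.0000e-02 8.7580e+01] F [ 0.1 -1.6  1. ] open 0.0512 q [-22.8  -0.1   1.   91.    0.   69.6]
```

View pics/side13c.png

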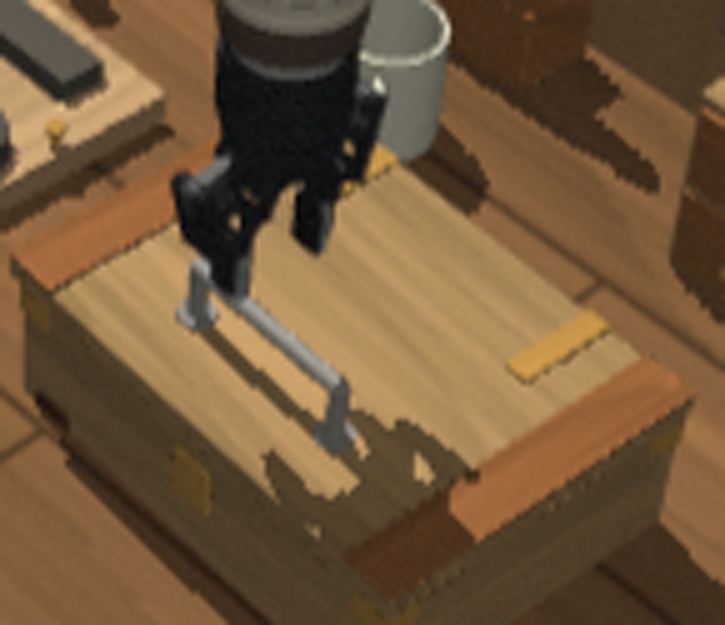

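Request:
step_arm(dr=[[0, 0, 0], [0, 0, 0], [0, 0, 0], [0, 0, 0], [0, 0, 0], [0, 0, 0], [0, 0, 0], [0, 0, 0]], xyz=[[-0.05, -0.02, 0.3], [-0.05, -0.02, 0.6], [-0.05, -0.02, 0.85], [-0.05, -0.02, 1.05], [-0.05, -0.02, 1.2], [-0.05, -0.02, 1.3], [-0.05, -0.02, 1.35], [-0.05, -0.02, 1.35]], gripper=[0.6, 0.6, 0.6, 0.6, 0.6, 0.6, 0.6, 0.6])

```text
time: 21.9
ee_pos: [0.4761, -0.203, 0.1046]
tcp_rot: [180.0, 0.0, 87.5]
wrist_force: [-0.0, 0.2, 0.1]
opening: 0.051
```

```bash
python3 look.py 14 side 300 220 445 345 5; python3 plan.py .4762 -.2029 .104 180 0 87.55
```

```text
xyz [0.002, -0.0, 0.022] dr [0.0003, 0.0001, -0.0002]
t 21.95 pos [ 0.4762 -0.203   0.1049] rot [1.7998e+02 1.0000e-02 8.7540e+01] F [-0.8 -0.   1. ] open 0.051 q [-23.1  -0.3  -5.3  85.1   0.   69.4]
```

View pics/side14c.png

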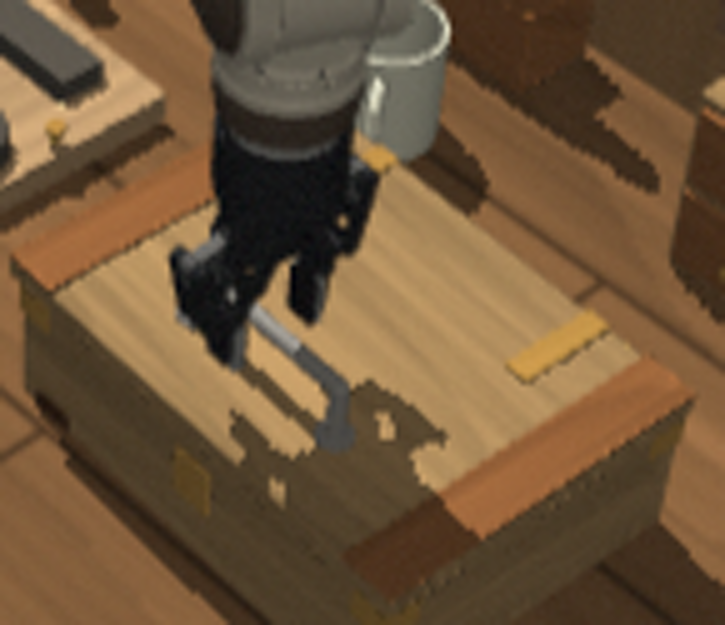

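Request:
step_arm(dr=[[0, 0, 0], [0, 0, 0], [0, 0, 0], [0, 0, 0], [0, 0, 0], [0, 0, 0], [0, 0, 0], [0, 0, 0]], xyz=[[0, 0, 0], [0, 0, 0], [0, 0, 0], [0, 0, 0], [0, 0, 0], [0, 0, 0], [0, 0, 0], [0, 0, 0]], gripper=[0.05, 0.05, 0.05, 0.05, 0.05, 0.05, 0.05, 0.05], squeeze=35)

```text
time: 22.75
ee_pos: [0.4764, -0.203, 0.105]
tcp_rot: [180.0, 0.0, 87.5]
wrist_force: [2.9, 0.4, 4.2]
opening: 0.0107
```

```bash
cat > arc.py <<'E'
import numpy as np
from workcell import bot
from scipy.spatial.transform import Rotation as Ro
# bar grabbed at TCP G0 (lid 0); vertical tool; bar path
def bar(th,yaw=np.radians(-2.45)):
    a=np.radians(th); x=-.185*np.cos(a)+.056*np.sin(a); z=.185*np.sin(a)+.056*np.cos(a); return x,z
def d(th0,th1):
    x0,z0=bar(th0);x1,z1=bar(th1); return x1-x0,z1-z0   # chest x, z
if __name__=="__main__":
    o=bot.get_obs(); print(o["ee_pos"].round(4),o["tcp_rot"].round(2),o["opening"],o["wrist_force"].round(1))
    for th in range(0,61,5):
        dx,dz=d(0,th); print(th,"tool y",round(dx/.04,3),"tool z",round(-dz/.04,3))
E
python3 arc.py; python3 look.py 15 side 300 220 445 345 5
```

```text
[ 0.4764 -0.203   0.105 ] [1.7995e+02 1.0000e-02 8.7540e+01] 0.010710260992281465 [2.9 0.4 4.2]
0 tool y 0.0 tool z -0.0
5 tool y 0.14 tool z -0.398
10 tool y 0.313 tool z -0.782
15 tool y 0.52 tool z -1.149
20 tool y 0.758 tool z -1.497
25 tool y 1.025 tool z -1.823
30 tool y 1.32 tool z -2.125
35 tool y 1.639 tool z -2.4
40 tool y 1.982 tool z -2.645
45 tool y 2.345 tool z -2.86
50 tool y 2.725 tool z -3.043
55 tool y 3.119 tool z -3.192
60 tool y 3.525 tool z -3.305
```

View pics/side15c.png

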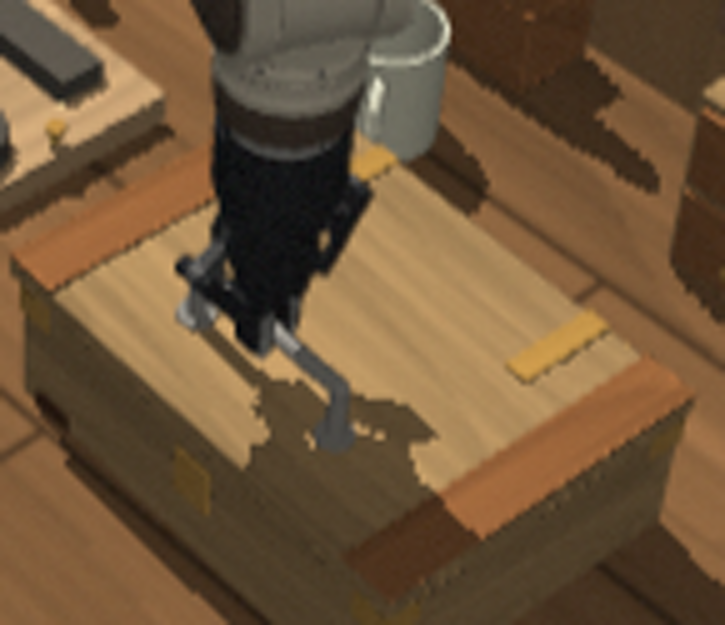

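Request:
step_arm(dr=[[0, 0, 0], [0, 0, 0], [0, 0, 0], [0, 0, 0], [0, 0, 0], [0, 0, 0], [0, 0, 0], [0, 0, 0]], xyz=[[0.026, 0, -0.08], [0.026, 0, -0.08], [0, 0.053, -0.16], [0, 0.11, -0.32], [0, 0.175, -0.475], [0, 0.24, -0.63], [0, 0.313, -0.782], [0, 0.313, -0.782]], gripper=[0.05, 0.05, 0.05, 0.05, 0.05, 0.05, 0.05, 0.05])

```text
time: 23.6
ee_pos: [0.4887, -0.2035, 0.1368]
tcp_rot: [180.0, 0.0, 87.5]
wrist_force: [-0.7, -1.1, -5.4]
opening: 0.0105
```

```bash
python3 arc.py|head -1; python3 look.py 16 side 290 180 445 345 4.5
```

```text
[ 0.4887 -0.2035  0.1368] [1.800e+02 1.000e-02 8.754e+01] 0.010489080517775725 [-0.7 -1.1 -5.4]
```

View pics/side16c.png

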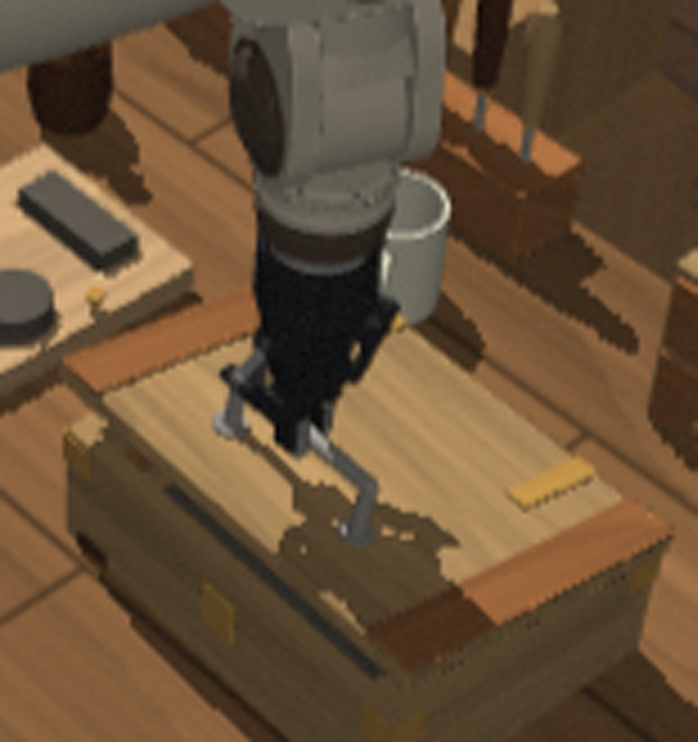

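Request:
step_arm(dr=[[0, 0, 0], [0, 0, 0], [0, 0, 0], [0, 0, 0], [0, 0, 0], [0, 0, 0], [0, 0, 0], [0, 0, 0]], xyz=[[0, 0.1, -0.187], [0, 0.207, -0.367], [0, 0.323, -0.544], [0, 0.445, -0.715], [0, 0.576, -0.88], [0, 0.712, -1.041], [0, 0.858, -1.194], [0, 1.007, -1.343]], gripper=[0.05, 0.05, 0.05, 0.05, 0.05, 0.05, 0.05, 0.05])

```text
time: 24.45
ee_pos: [0.5279, -0.2053, 0.1915]
tcp_rot: [-179.9, 0.0, 87.5]
wrist_force: [-12.9, -0.8, 4.2]
opening: 0.0105
```

```bash
python3 arc.py|head -1; python3 look.py 17 side 290 160 445 345 4
```

```text
[ 0.5279 -0.2053  0.1915] [-1.7993e+02  3.0000e-02  8.7520e+01] 0.010488494212885058 [-12.9  -0.8   4.2]
```

View pics/side17c.png

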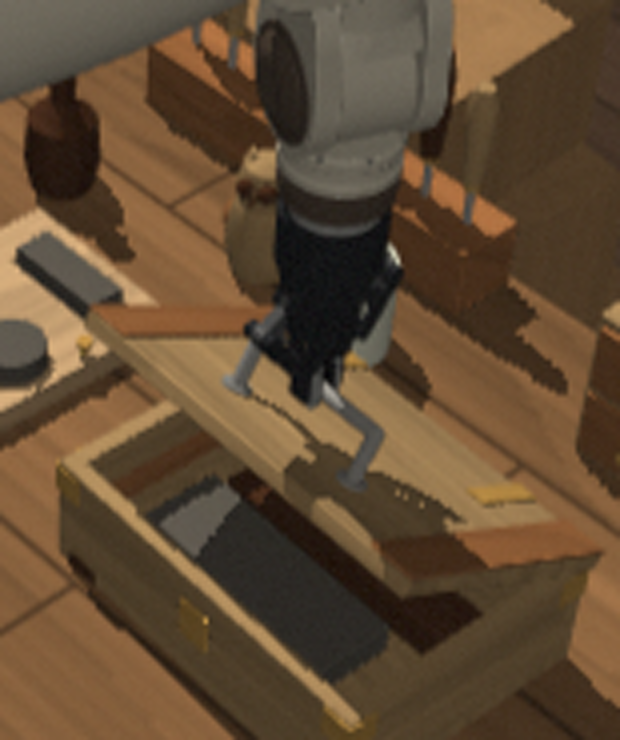

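Request:
step_arm(dr=[[0, 0, 0], [0, 0, 0], [0, 0, 0], [0, 0, 0], [0, 0, 0], [0, 0, 0], [0, 0, 0], [0, 0, 0]], xyz=[[0, 0.14, -0.14], [0, 0.3, -0.28], [0, 0.47, -0.4], [0, 0.64, -0.52], [0, 0.82, -0.635], [0, 1.005, -0.74], [0, 1.195, -0.835], [0, 1.385, -0.925]], gripper=[0.05, 0.05, 0.05, 0.05, 0.05, 0.05, 0.05, 0.05])

```text
time: 25.3
ee_pos: [0.584, -0.2077, 0.2298]
tcp_rot: [179.9, 0.1, 87.5]
wrist_force: [-8.6, -1.2, 7.4]
opening: 0.0103
```

```bash
python3 arc.py|head -1; python3 look.py 18 side 290 140 445 345 3.6; python3 look.py 18 top 310 150 490 310 4
```

```text
[ 0.584  -0.2077  0.2298] [1.7988e+02 7.0000e-02 8.7520e+01] 0.010301302261591379 [-8.6 -1.2  7.4]
```

View pics/side18c.png

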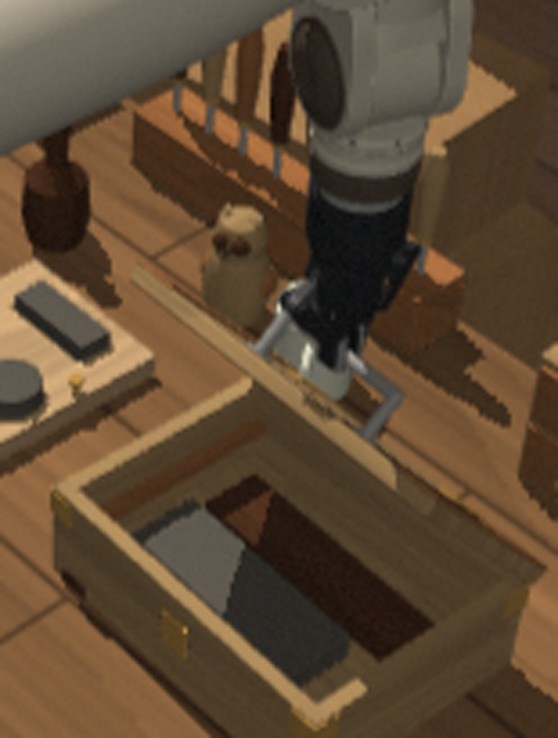

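View pics/top18c.png

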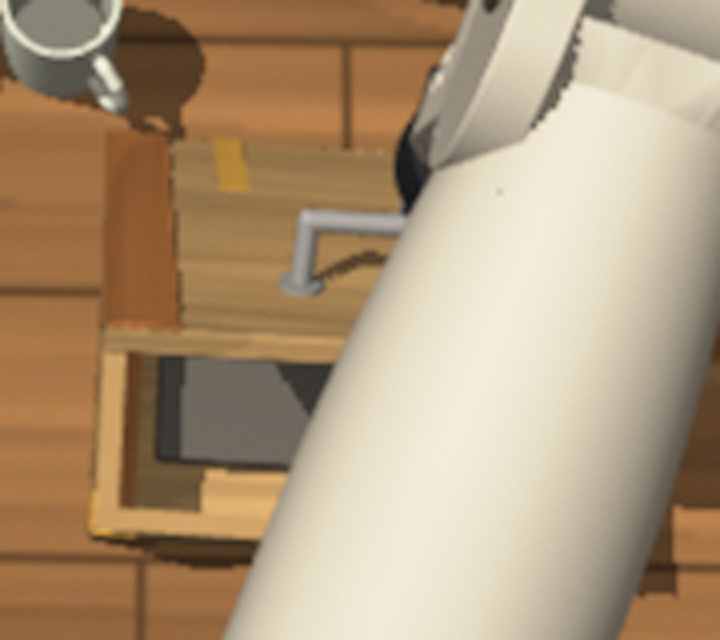

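Request:
step_arm(dr=[[0, 0, 0], [0, 0, 0], [0, 0, 0], [0, 0, 0], [0, 0, 0], [0, 0, 0], [0, 0, 0], [0, 0, 0]], xyz=[[0, 0.17, -0.055], [0, 0.34, -0.11], [0, 0.5, -0.16], [0, 0.64, -0.205], [0, 0.74, -0.235], [0, 0.8, -0.255], [0, 0.815, -0.26], [0, 0.815, -0.26]], gripper=[0.05, 0.05, 0.05, 0.05, 0.05, 0.05, 0.05, 0.05])

```text
time: 26.2
ee_pos: [0.617, -0.2091, 0.2398]
tcp_rot: [179.8, 0.1, 87.5]
wrist_force: [-5.4, -0.9, 6.8]
opening: 0.0105
```

```bash
python3 arc.py|head -1; python3 look.py 19 side 300 180 450 310 5; python3 look.py 19 top 320 155 430 275 5
```

```text
[ 0.617  -0.2091  0.2398] [1.7983e+02 6.0000e-02 8.7530e+01] 0.010462437146431192 [-5.4 -0.9  6.8]
```

View pics/side19c.png

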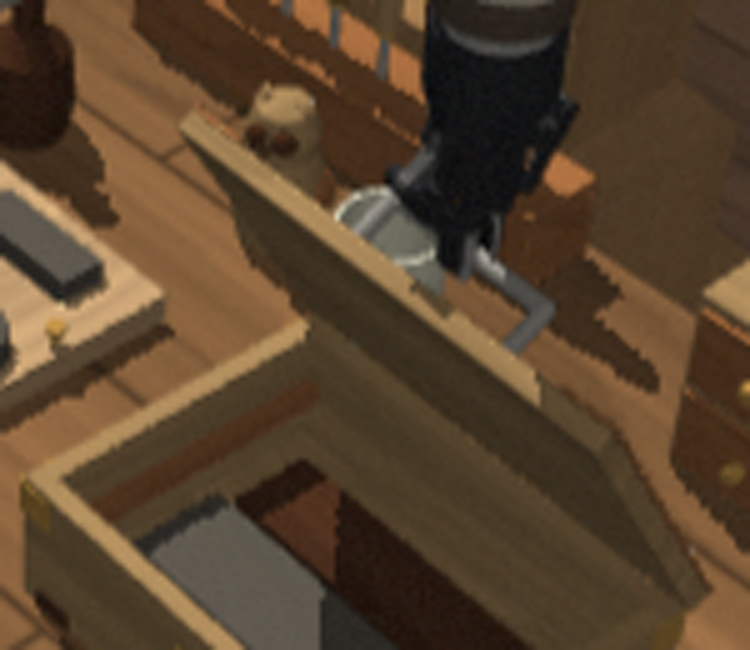

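View pics/top19c.png

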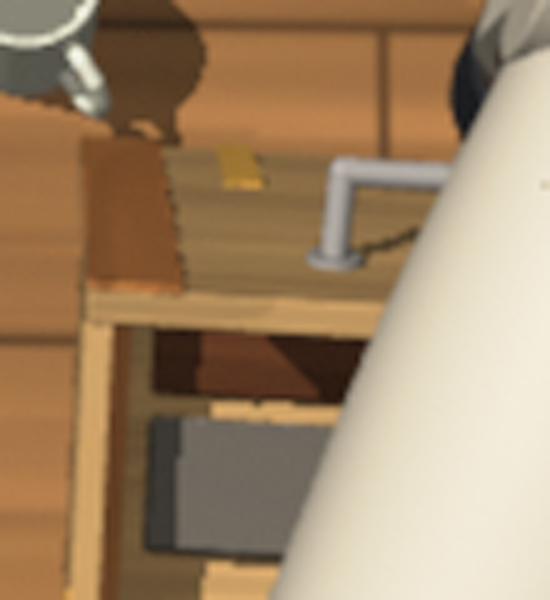

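```bash
cat > ang.py <<'E'
import pickle,cv2,numpy as np,sys
from scipy.optimize import least_squares
from fit import *
H=np.array([.661,-.2108,.1]); yw=np.radians(-2.45)
def lidpts(P,th):
    a=np.radians(th); P=np.asarray(P,float); c,s=np.cos(a),np.sin(a)
    Q=np.c_[c*P[:,0]+s*P[:,2],P[:,1],-s*P[:,0]+c*P[:,2]]
    return place(Q,0,0,yw)+H
def solve(tag,S,T,so=(300,180),to=(320,155),k=5):
    s=pickle.load(open(f"side{tag}.pkl","rb")); t=pickle.load(open(f"top{tag}.pkl","rb"))
    def f(v,full=False):
        r=[proj(s,lidpts([a for a,b in S],v[0]))-(np.array([b for a,b in S])/k+so-.5),proj(t,lidpts([a for a,b in T],v[0]))-(np.array([b for a,b in T])/k+to-.5)]
        r=np.concatenate(r); return r if full else r.ravel()
    r=least_squares(f,[55.]); print("theta",r.x,"resid",f(r.x,True).round(1).tolist())
    for nm,p,o,n in(("side",s,so,(750,650)),("top",t,to,(550,600))):
        im=cv2.imread(f"pics/{nm}{tag}c.png")
        for th,col in((r.x[0],(0,0,255)),(60,(0,255,0))):
            C=[(x,y,z) for x,y,z in[(-.242,.167,.016),(-.242,-.167,.016),(0,-.167,.016),(0,.167,.016)]]
            D=[(x,y,0) for x,y,z in C]; B=[(-.185,.06,.016),(-.185,.06,.056),(-.185,-.06,.056),(-.185,-.06,.016)]
            for L,cl in((C,True),(D,True),(B,False)):
                v=((proj(p,lidpts(L,th))-o+.5)*k).astype(int); cv2.polylines(im,[v],cl,col,1)
        cv2.imwrite(f"pics/ov{nm}{tag}.png",im)
if __name__=="__main__":
    S=[((-.242,.167,.016),(197,110)),((-.242,.167,0),(183,127)),((-.242,-.167,0),(603,455)),((-.185,-.06,.056),(545,303))]
    T=[((-.242,.167,.016),(90,285)),((-.242,.167,0),(88,318)),((-.185,.06,.056),(338,168))]
    solve("19",S,T)
E
python3 ang.py
```

```text
theta [60.4096454] resid [[-0.3, -1.1], [-1.3, -0.5], [-1.2, -1.2], [0.7, 0.8], [-0.7, -0.4], [-0.8, 0.5], [1.0, -0.1]]
```

View pics/ovside19.png

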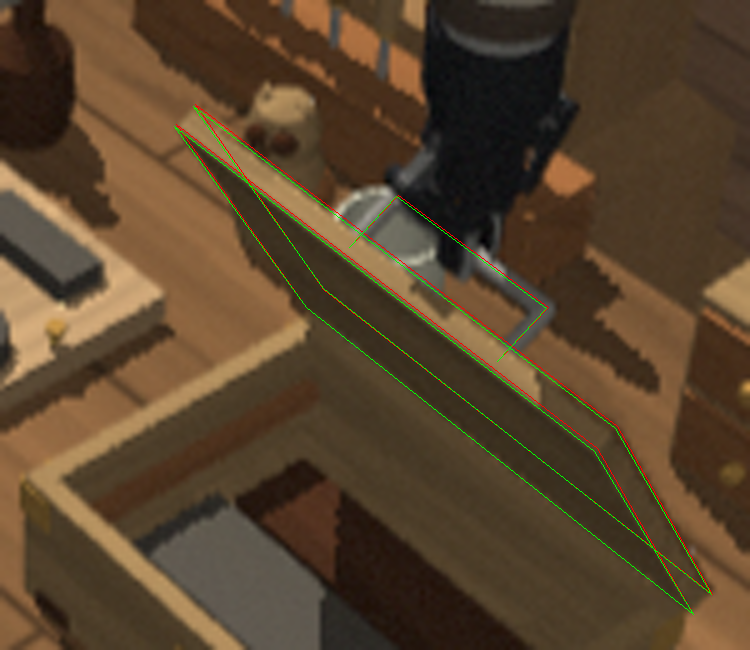

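View pics/ovtop19.png

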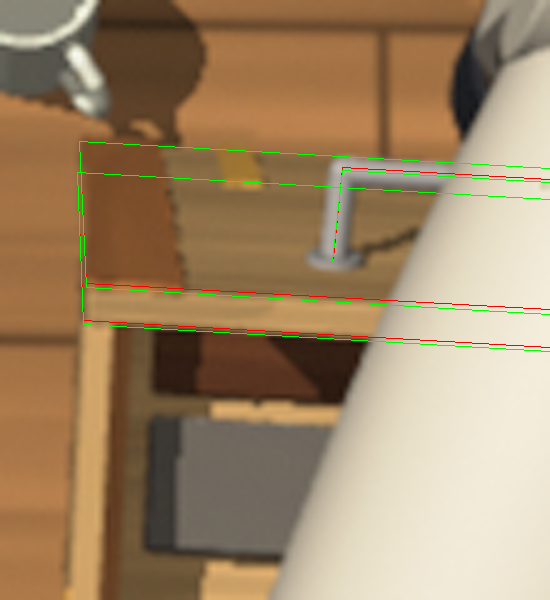

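Request:
step_arm(dr=[[0, 0, 0], [0, 0, 0], [0, 0, 0], [0, 0, 0], [0, 0, 0], [0, 0, 0], [0, 0, 0], [0, 0, 0]], xyz=[[0, 0, 0], [0, 0, 0], [0, 0, 0], [0, 0, 0], [0, 0, 0], [0, 0, 0], [0, 0, 0], [0, 0, 0]], gripper=[0.05, 0.05, 0.05, 0.05, 0.05, 0.05, 0.05, 0.05])

```text
time: 27.1
ee_pos: [0.6168, -0.2091, 0.2398]
tcp_rot: [179.8, 0.1, 87.5]
wrist_force: [-5.9, -1.6, 5.9]
opening: 0.0105
```

```bash
python3 arc.py|head -1; python3 look.py 20 side 300 180 450 310 5; python3 look.py 20 top 320 155 430 275 5; python3 - <<'E'
import pickle,cv2,numpy as np
from fit import *
from m1 import *
a=pickle.load(open("side19.pkl","rb"))["image"].astype(int); s=pickle.load(open("side20.pkl","rb")); b=s["image"]
print("chest region diff 19->20",np.abs(a-b)[180:310,300:450].mean().round(2))
im=b; g=greyalpha(im); t=np.clip(g/.2,0,1)
n,l=cv2.connectedComponents((t>.5).astype(np.uint8)); m=(l==l[235,290]).astype(np.uint8)
cs,_=cv2.findContours(m,cv2.RETR_EXTERNAL,cv2.CHAIN_APPROX_NONE); f=np.zeros_like(m); cv2.drawContours(f,[max(cs,key=cv2.contourArea)],-1,1,-1)
print("till now",fit(s,f.astype(float),box(.2,.18,0,.024),(245,205,345,280),[570,176,-1.6]))
T=pickle.load(open("top20.pkl","rb"));gg=greyalpha(T["image"]); 
for nm,uv,pts,roi,x0,yf in [("round",proj(T,[[.529,.132,.042]])[0],cyl(.03,.024,.042),(245,225,290,270),[529,132],False),("obl",proj(T,[[.628,.174,.04]])[0],box(.036,.1,.024,.04),(220,190,285,225),[628,174,-1.6],True)]:
    A=keep(np.where(gg>.6,gg,0),tuple(int(round(q)) for q in uv)); print(nm,fit(T,A,pts,roi,x0,yf))
cv2.imwrite("pics/final_side.png",b[:,:,::-1]); cv2.imwrite("pics/final_top.png",T["image"][:,:,::-1])
E
```

```text
[ 0.6168 -0.2091  0.2398] [1.7984e+02 6.0000e-02 8.7520e+01] 0.010452775056297941 [-5.9 -1.6  5.9]
chest region diff 19->20 1.51
till now (array([569.90969833, 176.07982571,  -1.83384917]), np.float64(87.69019607843137), np.float64(2449.0))
round (array([529.01374519, 130.54104114]), np.float64(21.892156862745097), np.float64(417.66666666666674))
obl (array([627.90997398, 172.01773504,  -0.97617477]), np.float64(32.51960784313725), np.float64(533.1))
```

View pics/final_top.png

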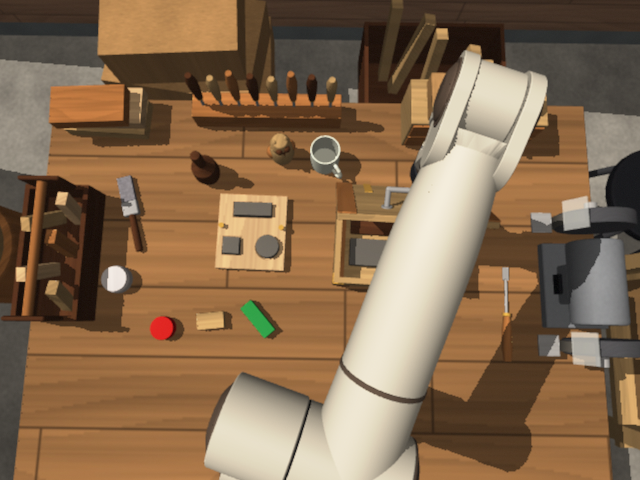

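View pics/final_side.png

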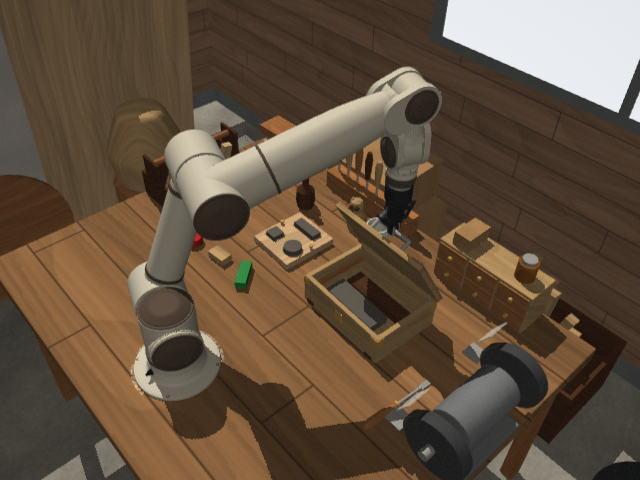

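The final pictures show both stones seated in the till at about (250,232), the till and the other bench things unmoved, and the lid standing steady at about 60° in the grip. I'll hand it in.

```bash
python3 -c "
from workcell import bot
print(bot.job_done())"
```

```text
the job is handed in; nothing more can be done
None
```

The round and oblong grey stones are in their matching nests, each lowered to gentle contact with the nest floor before release. The lid is raised to about 60° and the gripper still has the handle. I handed the job in at about 27 s of the 54 s allowed; the hand-in gives no verdict.

**Last checks**
- **Lid angle:** a fit to both cameras gave 60.4° and the arm's own travel gave about 60°. It stayed steady over the last 0.8 s, with about 8 N at the wrist.
- **Stones:** both sit in their nests in the side and top views, within about 2 mm of the nest centres.
- **Till:** its position agrees with the start to within about 0.3 mm and 0.3°.
- **Other things on the bench:** the red and green look-alikes and the bystanders look unmoved by eye in the final pictures. I did not measure them.

**What disagreed:** the real fingertips sit about 36 mm higher than the reported tool tip. My first grasp therefore closed in the air above the round stone without touching it, so I corrected the height and allowed for it from then on.

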